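# Lay out the bottling place around the scale

## Robot

A 6-joint arm with a two-finger parallel gripper is mounted at the origin on the work surface. World frame = base frame: x ahead of the robot, y to its left, z up, the work surface at z = 0. Lengths are in m, angles in rad, forces in N, time in s.
With the tool pointing down it reaches from about 0.25 to 0.8 m from the base axis. Payload 3.9 kg.
Tool frame: the origin (TCP) lies midway between the tips of the shut fingers; the grasp point (between the pads) lies 19 mm behind it; z points along the fingers, x is the direction in which the jaws open and shut, and the axes are right-handed (so a half turn about z gives the same grasp; the last joint's range is limited). The gripper opens to 85 mm and grips with 20 to 120 N. Pads are 22 mm wide; open, the fingers measure 114 mm over their backs; the gripper's body (76 mm by 85 mm) begins 54 mm behind the grasp point. The pads swing forward as they close: fully open they stand 13 mm farther back than shut.
Start: joints at [0, 0.26, -0.138, 1.173, 0, 1.571], TCP at [0.525, -0, 0.231] pointing down, gripper open.
Joint ranges: [-2.78, 2.78], [-0.83, 1.72], [-1.28, 1.37], [-1.9, 2.12], [-1.57, 1.48], [-3.14, 3.14]. Speed limits (rad/s): [2.57, 2.57, 3.14, 3.14, 3.14, 3.14].

## Interface

Orientations are given as a rotation vector (axis times angle).
In Python, from cell import r gives the robot as it stands.
- The arm moves only by the shell command python3 -m jog 'ROWS' [FORCE]. ROWS is JSON, a list of rows, each a list of 3 entries, a list of its own where there are three numbers: the shift along the tool's x, y, z in m, then the turn about the tool's z in degrees, then the opening in per cent of the stroke, from 0 (shut) to 100 (fully open). In form: [[[tx, ty, tz], spin, gripper], ...]. A call has 1 to 10 rows; each row shifts and turns the pose as measured when the row begins, along the tool's axes as they then stand; what a row does not reach is not made up. A row lasts 1/12 s, in which the tool goes at most 41.7 mm and 7.16 degrees, less where a joint would pass 70% of its speed; a pose out of reach is approached as far as the arm can. A call with a gripper value outside its range is refused whole. The fingers move at their own pace and stop on an object; FORCE is the grip in N (left out, the last holds). Time passes only in rows, so rows that do not move let the fingers close. It gives the time, the measured TCP pose, the force and the opening at its end, in the units of the state.
- r.get_state(): the state, without advancing time (a new reading comes with each control period).
- r.get_image(name): name is "scene" or "side" or "wrist"; returns a dict with "pixels" (480x640x3 uint8, red, green, blue), "camera_matrix" (3x3 intrinsics, pixels), "k1" (the pictures are not rectified: a ray, as slopes to the right and down, at radius r is drawn at 1 + k1 r^2 times it, then the intrinsics apply), "pose" (4x4, takes a point from camera to world coordinates). Camera axes: x right, y down, z forward; pixel columns grow to the right and rows downward; lengths in m; the calibration is good to about 2 mm. A picture is of the moment at which its call begins. There is no depth.
- r.finish_job(): hands the job in, once; it reports no verdict.
The state is a dict: "time": time; "q": joint angles; "dq": joint speeds; "tau": joint torques, N m; "tcp_pos": TCP position; "orientation": TCP orientation; "force": force on the tool from outside, world axes, zero at the start; "ft_torque": the same for the moment, N m; "finger_gap": finger opening in m.
Only numpy, scipy, OpenCV 4.12 (cv2) and the standard library are available. Lean on these libraries where they do the work, as an engineer would, in place of code of your own. Each camera call takes 0.05 s, during which the arm holds its last target.

## Task

Lay out the place for bottling fig syrup around the scale, left and right as seen from its display side: stand the tall bottle upright in the middle of the scale's platform with the funnel seated in its mouth, and the short bottle, which is next in line, on the bench behind the scale. Stand the stopper, cork up, on the bench to the left of the scale and the steel jug on the bench to the right of it; these three each in line with the middle of the platform and with a gap of about 4 cm to the scale's housing. Do not drop or tip over the bottles, and leave the filled jars where they are.

Things in the scene. Friction and masses are not known exactly. Their poses are not given: they have to be found in the camera images.
- scale: Fixed bench scale: white housing 160 mm wide and 34 mm high, square 150 mm steel platform with its top 45 mm above the bench, display panel and two buttons on the front strip. Origin: on the bench below the platform's middle. x points from the display (front) to the back, y to the left. Housing edges at y = +80 and -80 mm, back x = +80 mm, front x = -135 mm.
- tall_mid (a point): The tall slim empty bottle, green glass, 175 mm high, body 60 mm in diameter up to 95 mm, shoulder narrowing to a straight open neck 28 mm in diameter from 125 to 175 mm above its foot (bore 19 mm, open 50 mm deep). About 0.26 kg. Point: on its axis, half-way up (87.5 mm above its foot). Its axes: z up along its axis.
- squat_mid (a point): The short stout empty bottle, same green glass, 122 mm high, body 80 mm in diameter up to 48 mm, shoulder narrowing to a straight open neck 28 mm in diameter from 72 to 122 mm above its foot. About 0.26 kg. Point: on its axis, half-way up (61 mm above its foot). Its axes: z up along its axis.
- jug_mid (a point): Small steel pouring jug, 85 mm high, 54 mm in diameter at the foot and 58 mm at the rim, wall 2.5 mm, with a loop handle on its -x side reaching 53 mm from its axis. About 0.14 kg. At the start the funnel stands in its mouth. Point: on its axis, half-way up (42.5 mm). z up.
- funnel_mid (a point): Steel funnel, 93 mm high, 0.06 kg: upright collar 66 mm in diameter and 16 mm high at the top, a cone, and a stem 30 mm long tapering from 12 to 8 mm. At the start it stands in the jug's mouth, collar 12 mm clear of the jug's rim. Seated in a bottle, its tip is 36 mm below the mouth. Point: on its axis, 46 mm above the stem's tip, 38 mm below the collar's middle. z: up its axis.
- stopper_mid (a point): Bottle stopper standing on its round dark wooden head (30 mm in diameter, 14 mm high) with the 19 mm thick, 24 mm long cork pointing up; 38 mm high in all. About 0.02 kg. Point: on its axis, half-way up (19 mm). z up, from the head to the cork.
- jar_big: Bystander: filled fig jar with brass-coloured lid, 72 mm in diameter, 92 mm high, loose. Origin: centre of its underside.
- jar_small: Bystander: smaller filled fig jar with brass-coloured lid, 58 mm in diameter, 68 mm high, loose. Origin: centre of its underside.
There are look-alikes about, which are no part of the job. What is shaped like the part that bears jug_mid but pink or red is not meant.

How it is judged:
By the outcome, as a careful person would: the job done as asked, in the order asked, and still so for the second after the job is handed in, with the robot touching nothing.
It also fails if it takes over 134 s, if anything falls off the work surface, if the arm or the gripper's body presses on something with over 40 N, if the wrist force passes 120 N, or if a joint passes its speed limit or range.

## Working session

There is one attempt and no reset: what is moved stays moved. The work goes in short steps, Python scripts to look and compute and a shell command to move; the robot and the scene stay as the last step left them, time stands still between calls to the robot, and variables do not carry over. Pictures are saved under pics/ and viewed, and the job is handed in when it is done.

```bash
ls; mkdir -p pics
python3 - <<'E'
from cell import r
import cv2
s=r.get_state(); print(s)
for n in("scene","side","wrist"):
    d=r.get_image(n); cv2.imwrite(f"pics/a_{n}.png",d["pixels"][:,:,::-1]); print(n,d["camera_matrix"].tolist(),d["k1"],d["pose"].round(4).tolist())
E
```

```text
pics
{'time': 0.0, 'q': array([ 4.63368076e-05,  2.60667989e-01, -1.39394516e-01,  1.17267288e+00,
       -1.31360524e-06,  1.57077134e+00]), 'dq': array([ 1.03926089e-03, -1.49155623e-05,  7.70501410e-04, -1.17896745e-03,
       -2.28075471e-03,  6.92866696e-04]), 'tau': array([-3.22425103e-04, -4.05677426e+01,  2.53926122e+01,  1.89446745e-02,
       -4.02533055e-05,  2.61086342e-05]), 'tcp_pos': array([5.24317836e-01, 2.38743356e-05, 2.30463662e-01]), 'orientation': array([ 3.14158984e+00,  1.12034347e-04, -3.04586182e-03]), 'force': array([0.86778607, 0.52456364, 0.74141765]), 'ft_torque': array([ 0.01017265, -0.03239589,  0.00394139]), 'finger_gap': 0.08542177816228037}
scene [[547.3295899489638, 0.0, 318.14064870380616], [0.0, 547.3295899489638, 241.1437332318306], [0.0, 0.0, 1.0]] -0.1508316173326634 [[-0.1821, 0.5543, -0.8122, 1.4401], [0.983, 0.0835, -0.1634, 0.1677], [-0.0227, -0.8282, -0.56, 0.6557], [0.0, 0.0, 0.0, 1.0]]
side [[449.90909498754513, 0.0, 317.0743190949804], [0.0, 449.90909498754513, 242.24829951217478], [0.0, 0.0, 1.0]] -0.09893922627143248 [[-0.9428, -0.2199, 0.2506, 0.364], [-0.3334, 0.6236, -0.7071, 0.6409], [-0.0008, -0.7502, -0.6612, 0.7095], [0.0, 0.0, 0.0, 1.0]]
wrist [[353.66844317125225, 0.0, 323.32358771445087], [0.0, 353.66844317125225, 235.08701895155352], [0.0, 0.0, 1.0]] -0.013325853056036625 [[1.0, 0.0, -0.0016, 0.5246], [-0.0005, -0.9532, -0.3023, 0.0782], [-0.0015, 0.3023, -0.9532, 0.3735], [0.0, 0.0, 0.0, 1.0]]
```

View pics/a_scene.png

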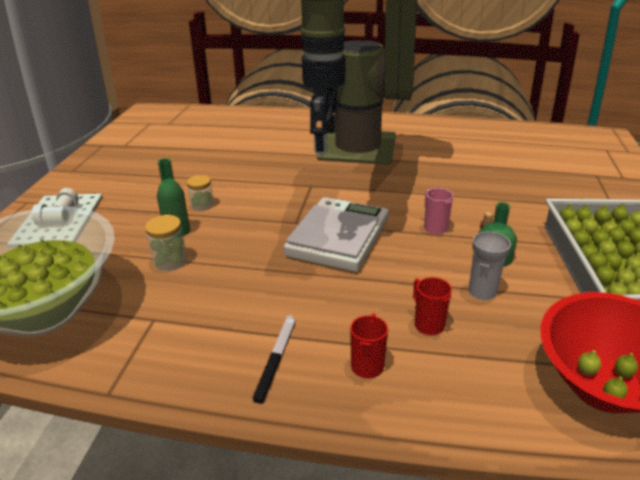

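View pics/a_side.png

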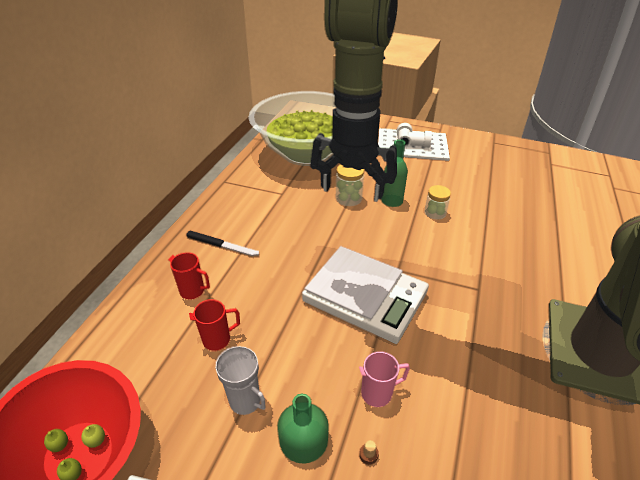

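View pics/a_wrist.png

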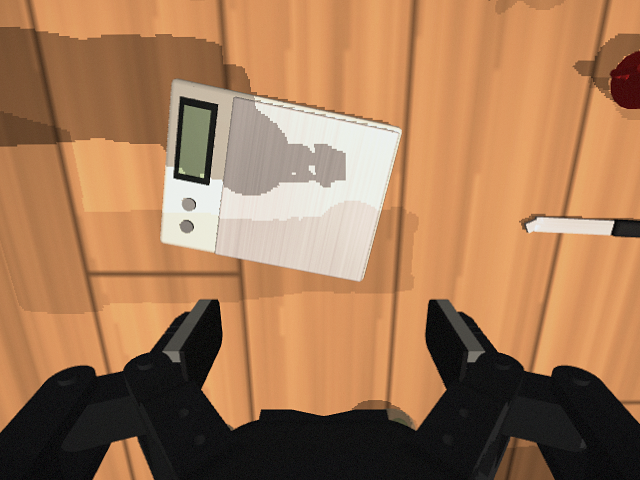

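```bash
cat > h.py <<'E'
import numpy as np, cv2
from cell import r
from scipy.spatial.transform import Rotation as R
def ray(d,u,v):
    K=d["camera_matrix"];P=np.array(d["pose"])
    x=(u-K[0,2])/K[0,0];y=(v-K[1,2])/K[1,1]
    rd=np.hypot(x,y);ru=rd
    for _ in range(30): ru=rd/(1+d["k1"]*ru*ru)
    s=ru/rd if rd>0 else 1
    return P[:3,3],P[:3,:3]@np.array([x*s,y*s,1])
def onz(d,u,v,z):
    o,w=ray(d,u,v); return o+w*(z-o[2])/w[2]
def proj(d,p):
    K=d["camera_matrix"];P=np.array(d["pose"]);p=np.atleast_2d(p)
    c=(p-P[:3,3])@P[:3,:3];x=c[:,0]/c[:,2];y=c[:,1]/c[:,2];f=1+d["k1"]*(x*x+y*y)
    return np.c_[K[0,0]*x*f+K[0,2],K[1,1]*y*f+K[1,2]]
def crop(d,x0,y0,w,h,f,name):
    im=d["pixels"][y0:y0+h,x0:x0+w,::-1]
    cv2.imwrite("pics/"+name,cv2.resize(im,None,fx=f,fy=f,interpolation=cv2.INTER_CUBIC))
def circ(img,d,c,z,rad,col):
    t=np.linspace(0,2*np.pi,60);p=np.c_[c[0]+rad*np.cos(t),c[1]+rad*np.sin(t),np.full(60,z)]
    cv2.polylines(img,[np.round(proj(d,p)*8).astype(int)],True,col,1,cv2.LINE_AA,3)
# profiles (z,radius)
TALL=[(0,.03),(.095,.03),(.125,.014),(.175,.014)]
SQ=[(0,.04),(.048,.04),(.072,.014),(.122,.014)]
JUG=[(0,.027),(.085,.029)]
FUN=[(.097,.033),(.113,.033)]
STOP=[(0,.015),(.014,.015),(.014,.0095),(.038,.0095)]
JB=[(0,.036),(.092,.036)]
JS=[(0,.029),(.068,.029)]
def sil(d,prof,c,z0=0):
    """mask silhouette of vertical solid of revolution"""
    m=np.zeros((480,640),np.uint8);t=np.linspace(0,2*np.pi,40)
    for (a,ra),(b,rb) in zip(prof[:-1],prof[1:]):
        p=np.array([[c[0]+rr*np.cos(q),c[1]+rr*np.sin(q),z0+z] for z,rr in((a,ra),(b,rb)) for q in t])
        cv2.fillConvexPoly(m,cv2.convexHull(np.round(proj(d,p)*8).astype(np.int32)),255,cv2.LINE_8,3)
    return m
E
python3 - <<'E'
from h import *
import pickle
ds={n:r.get_image(n) for n in("scene","side","wrist")}
pickle.dump(ds,open("a.pkl","wb"))
crop(ds["scene"],400,170,160,140,5,"b1.png")
crop(ds["scene"],120,140,120,140,4,"b2.png")
crop(ds["side"],160,330,260,140,3,"b3.png")
crop(ds["side"],300,120,170,120,4,"b4.png")
E
```

```text
(no output)
```

View pics/b1.png

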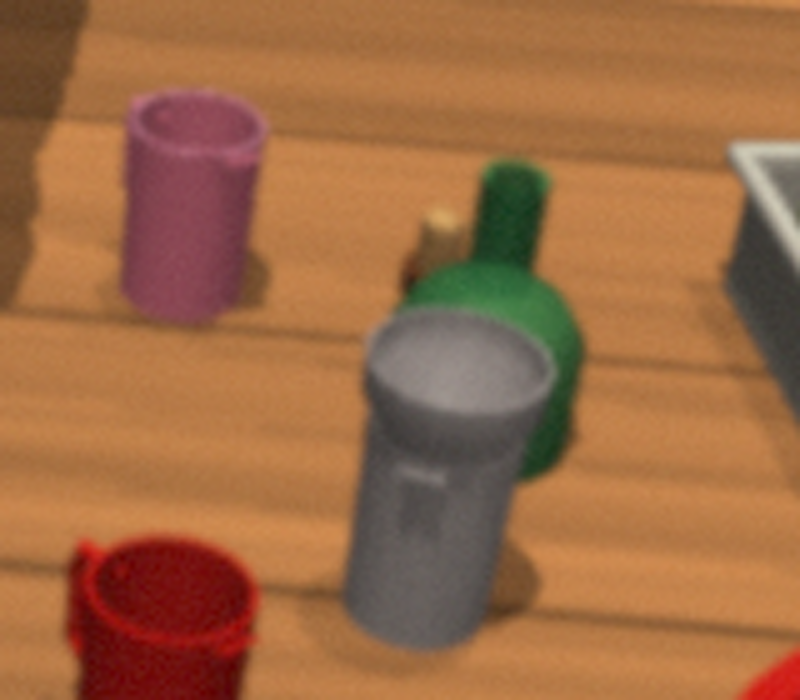

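View pics/b2.png

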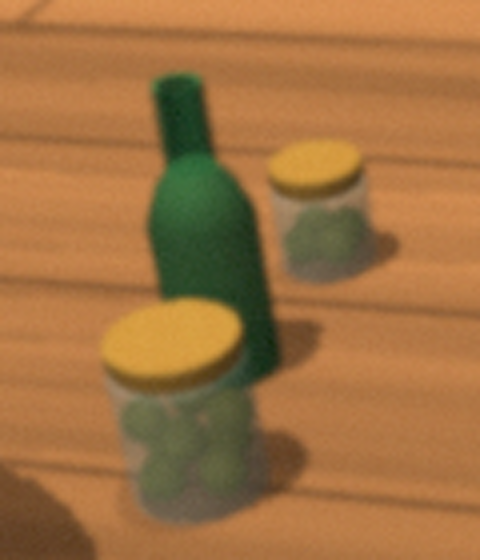

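View pics/b3.png

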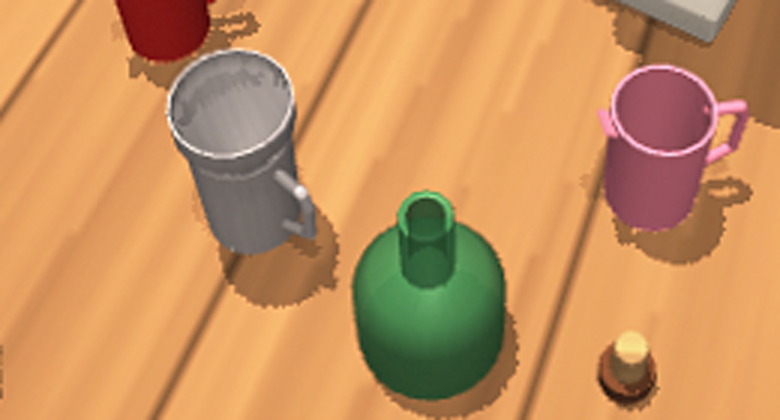

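View pics/b4.png

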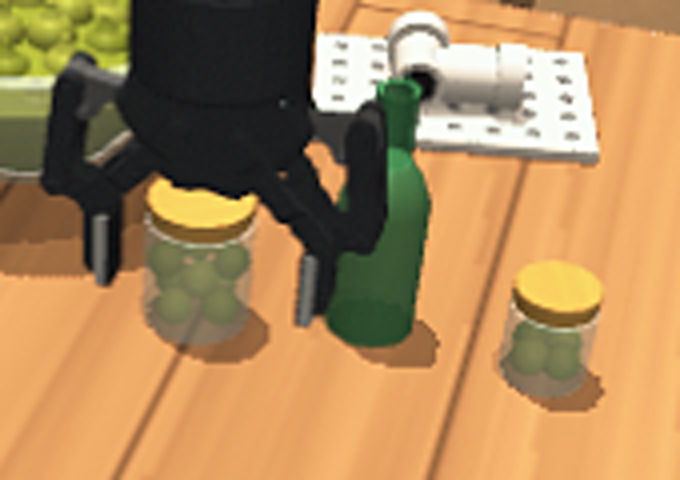

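Run:
```python
from h import *
import pickle
ds=pickle.load(open("a.pkl","rb"))
L=dict(squat=((503.2,204.4),(302.3,399.3),.122),funnel=((492.2,242.4),(237,364.7),.113),stop=((488,213),(370.3,444.3),.038),tall=((164.5,160.75),(399.5,141.5),.175),jb=((163,225),(350.5,170),.092),js=((198.75,181.25),(439.5,191.75),.068),pink=((439.4,194.4),(381.3,366.7),.085))
for k,(a,b,z) in L.items(): print(k,onz(ds["scene"],*a,z)[:2].round(4),onz(ds["side"],*b,z)[:2].round(4))
for p in((235,97),(400,133),(362,280),(216,253)): print("wplat",onz(ds["wrist"],*p,.045).round(4))
for p in((173,80),(401,128),(362,281),(162,242)): print("whous",onz(ds["wrist"],*p,.034).round(4))
crop(ds["scene"],270,180,130,100,6,"c1.png")
crop(ds["side"],290,235,150,110,5,"c2.png")
crop(ds["wrist"],150,60,270,230,2.9,"c3.png")
```

```text
squat [0.4872 0.3448] [0.4935 0.3393]
funnel [0.6111 0.3149] [0.6114 0.3138]
stop [0.3809 0.3352] [0.3877 0.3331]
tall [ 0.4978 -0.3422] [ 0.501  -0.3473]
jb [ 0.6124 -0.3099] [ 0.6105 -0.3102]
js [ 0.3837 -0.3254] [ 0.3826 -0.3264]
pink [0.3993 0.2245] [0.4022 0.2243]
wplat [0.4477 0.1    0.045 ]
wplat [0.5932 0.0697 0.045 ]
wplat [ 0.5639 -0.074   0.045 ]
wplat [ 0.418  -0.0447  0.045 ]
whous [0.391  0.1151 0.034 ]
whous [0.5961 0.0739 0.034 ]
whous [ 0.5652 -0.0803  0.034 ]
whous [ 0.3604 -0.0369  0.034 ]
```

View pics/c1.png

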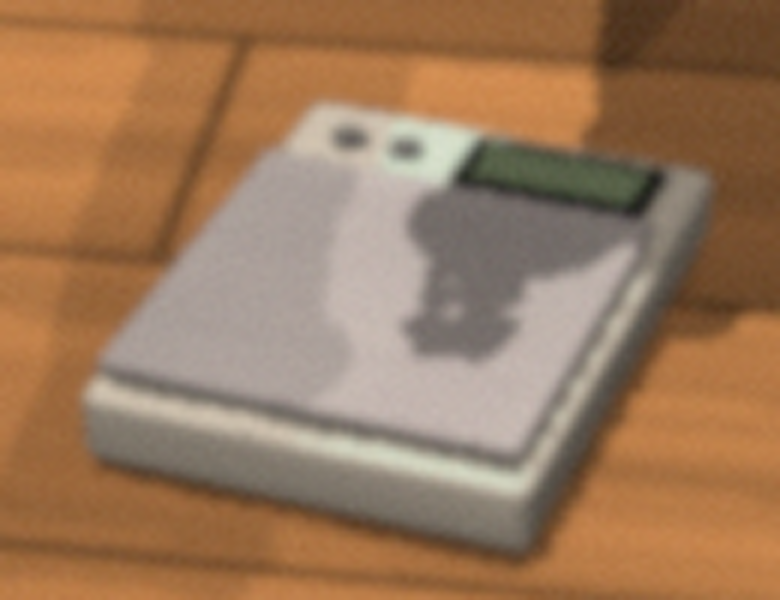

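View pics/c2.png

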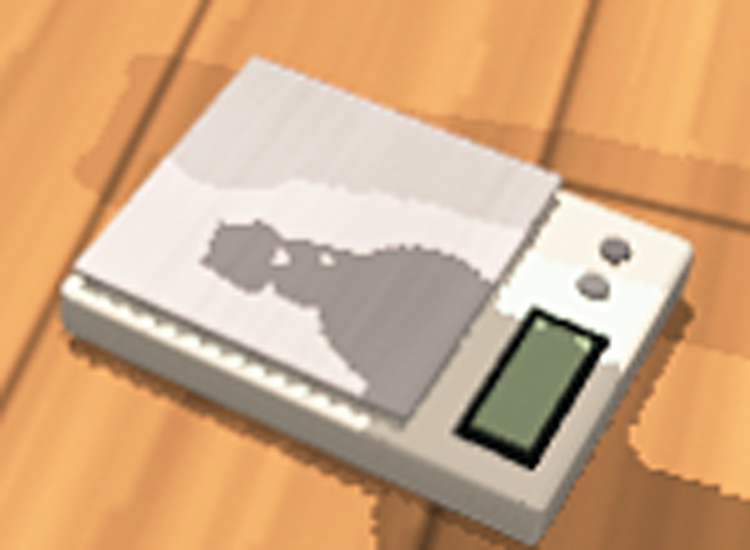

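View pics/c3.png

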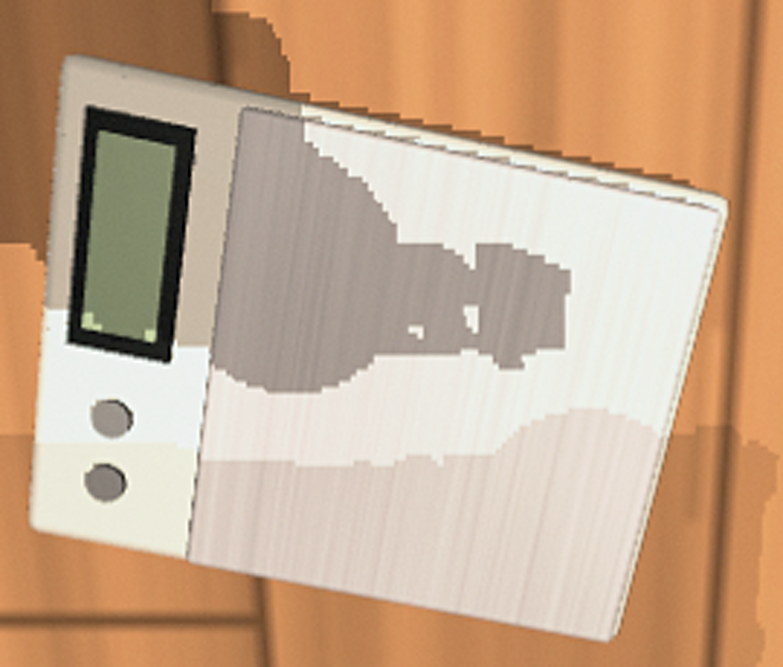

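Run:
```python
from h import *
import pickle
from scipy.optimize import least_squares
ds=pickle.load(open("a.pkl","rb"))
# order: FL(-75,75) BL(75,75) BR(75,-75) FR(-75,-75)
obs=dict(wrist=[(232.8,97.2),(399,132.8),(360.3,280.7),(215.5,252.4)],scene=[None,(355.8,256.3),(287.2,240.8),(315.8,205.8)],side=[(371.4,319),(305,290.6),(340.6,246.6),(402,271)])
C=np.array([(-75,75),(75,75),(75,-75),(-75,-75)])/1000
def f(p,cams=("wrist","scene","side")):
    c,s=np.cos(p[2]),np.sin(p[2]);q=np.c_[C@np.array([[c,s],[-s,c]])+p[:2],np.full(4,.045)]
    return np.concatenate([(proj(ds[k],q[i])[0]-o)*(0.7 if k=="wrist" else 1) for k in cams for i,o in enumerate(obs[k]) if o])
for cs in (("wrist",),("scene",),("side",),("wrist","scene","side")):
    s=least_squares(f,[.5,.01,-.2],args=(cs,)); print(cs,s.x.round(4),np.degrees(s.x[2]).round(2),np.abs(s.fun).max().round(2))
x,y,t=s.x
W=lambda a,b:(np.array([x,y])+np.array([np.cos(t)*a-np.sin(t)*b,np.sin(t)*a+np.cos(t)*b])).round(4)
print("stopper",W(0,.135),"jug",W(0,-.148),"squat",W(.16,0))
# refine bottles by green mask
from scipy.optimize import minimize
def green(d):
    p=d["pixels"].astype(int);R_,G,B=p[...,0],p[...,1],p[...,2]
    return ((G>1.3*R_)&(G>B*1.1)&(G>40)).astype(np.uint8)*255
for nm,prof,c0 in (("squat",SQ,(.49,.342)),("tall",TALL,(.5,-.345))):
    for k in ("scene","side"):
        d=ds[k];g=green(d)>0;u,v=proj(d,[*c0,.08])[0].astype(int)
        w=np.zeros_like(g);w[max(0,v-75):v+75,max(0,u-45):u+45]=1
        m=g&w
        # use upper part only for occlusion: rows v<... compare
        def cost(c):
            s=sil(d,prof,c)>0
            return (s&~m&vis).sum()+ (m&~s).sum()
        vis=np.ones_like(m)
        if k=="scene":
            if nm=="squat": vis=~((sil(d,[(0,.029),(.097,.033),(.113,.035)],(.6112,.3143))>0))
            else: vis=~((sil(d,[(0,.036),(.092,.037)],(.6115,-.310))>0))
        elif nm=="tall":
            vis[:, :398]=False; 
            m=m&vis
        b=min(((cost((c0[0]+i*.001,c0[1]+j*.001)),c0[0]+i*.001,c0[1]+j*.001) for i in range(-10,11) for j in range(-10,11)))
        print(nm,k,b,m.sum())
```

```text
('wrist',) [ 0.5044  0.0123 -0.2021] -11.58 1.31
('scene',) [ 0.5059  0.0156 -0.2245] -12.86 1.12
('side',) [ 0.5045  0.015  -0.1946] -11.15 0.94
('wrist', 'scene', 'side') [ 0.5045  0.0133 -0.2028] -11.62 1.79
stopper [0.5317 0.1455] jug [ 0.4747 -0.1317] squat [ 0.6612 -0.019 ]
squat scene (np.int64(189), 0.492, 0.34) 619
squat side (np.int64(241), 0.493, 0.341) 2599
tall scene (np.int64(292), 0.502, -0.345) 1091
tall side (np.int64(18), 0.505, -0.35) 438
```

```bash
python3 - <<'E'
from h import *
import pickle
ds=pickle.load(open("a.pkl","rb"))
print("knife tip",onz(ds["wrist"],525,225,.01).round(3), "tip scene",onz(ds["scene"],291,319,.01).round(3),"butt",onz(ds["scene"],259,397,.01).round(3))
print("redmugs",onz(ds["scene"],432,290,.085).round(3),onz(ds["scene"],369,330,.085).round(3))
print("bowl left rim",onz(ds["scene"],545,335,.09).round(3),onz(ds["side"],140,410,.09).round(3))
print("tray",onz(ds["scene"],548,205,.05).round(3),onz(ds["scene"],590,295,.05).round(3))
E
python3 -m jog '[[[-0.003,-0.04,0],0,100],[[-0.004,-0.04,0],0,100],[[-0.004,-0.04,0],0,100],[[-0.004,-0.04,0],0,100],[[-0.004,-0.04,0],0,100],[[-0.004,-0.04,0],0,100],[[-0.004,-0.04,0],0,100],[[-0.004,-0.03,0],0,100]]' 40
python3 - <<'E'
from h import *
d=r.get_image("wrist");cv2.imwrite("pics/d1.png",d["pixels"][:,:,::-1])
E
```

```text
knife tip [ 0.741 -0.026  0.01 ] tip scene [ 0.75  -0.023  0.01 ] butt [ 0.928 -0.032  0.01 ]
redmugs [0.726 0.213 0.085] [0.836 0.12  0.085]
bowl left rim [0.815 0.383 0.09 ] [0.722 0.424 0.09 ]
tray [0.345 0.47  0.05 ] [0.657 0.495 0.05 ]
time: 0.97
tcp_pos: [0.4969, 0.3148, 0.2299]
orientation: [3.139, -0.027, 0.003]
force: [0.4, 0.3, 0.3]
finger_gap: 0.0855
```

View pics/d1.png

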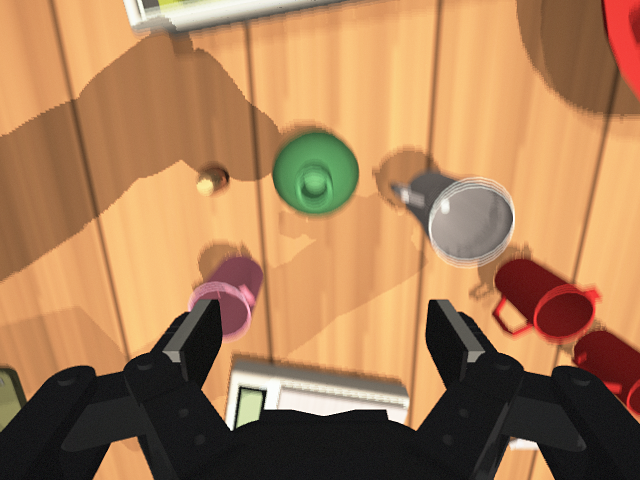

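Run:
```python
from h import *
d=r.get_image("wrist");s=r.get_state();print(s["tcp_pos"].round(4),R.from_rotvec(s["orientation"]).as_matrix().round(3).tolist())
for k,u,v,z in (("squat",315.5,186,.122),("body",316,171,.03),("funnel",472,222,.113),("stop",205,186,.038),("handle",398,189,.06)): print(k,onz(d,u,v,z)[:2].round(4))
crop(d,150,100,400,300,2,"d2.png")
```

```text
[0.4967 0.3166 0.2294] [[1.0, -0.013, 0.002], [-0.013, -1.0, -0.002], [0.002, 0.002, -1.0]]
squat [0.4915 0.3558]
body [0.4902 0.3548]
funnel [0.6101 0.3251]
stop [0.3844 0.3431]
handle [0.5635 0.3417]
```

View pics/d2.png

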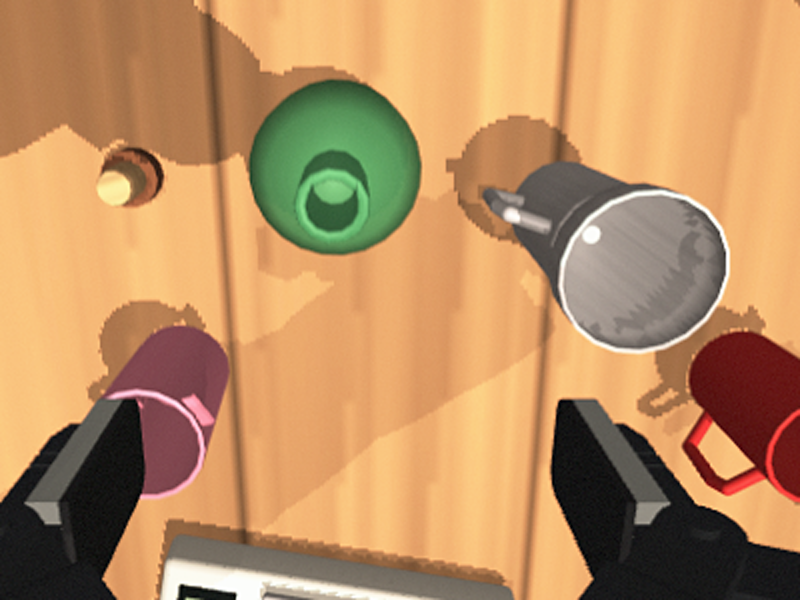

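Run:
```python
from h import *
d=r.get_image("wrist")
for k,u,v,z in (("squat",316,202.5,.122),("funnel",471.5,235.5,.113),("stop",207.5,194,.038),("handle",396,195,.07),("handle",396,195,.05)): print(k,onz(d,u,v,z)[:2].round(4))
```

```text
squat [0.492  0.3399]
funnel [0.6113 0.3103]
stop [0.3864 0.3312]
handle [0.5603 0.3341]
handle [0.5644 0.3301]
```

```bash
python3 -m jog '[[[-0.0025,-0.012,0.02],0,100],[[-0.0025,-0.012,0.03],0,100],[[0,0,0.04],0,100],[[0,0,0.03],0,100],[[0,0,0.015],0,100],[[0,0,0.007],0,100],[[0,0,0],0,100]]'
```

```text
time: 1.7
tcp_pos: [0.4957, 0.3323, 0.0848]
orientation: [3.137, -0.033, 0.011]
force: [0.3, 0.0, -0.6]
finger_gap: 0.0855
```

```bash
python3 -m jog '[[[-0.004,-0.008,0],0,100],[[-0.001,-0.001,0],0,100],[[0,0,0],0,100]]'
```

```text
time: 1.95
tcp_pos: [0.4921, 0.3408, 0.0871]
orientation: [3.138, -0.038, 0.014]
force: [-0.4, -1.2, -0.8]
finger_gap: 0.0855
```

```bash
python3 -m jog '[[[0,0,0.002],0,20],[[0,0,0],0,20],[[0,0,0],0,20],[[0,0,0],0,20],[[0,0,0],0,20],[[0,0,0],0,20],[[0,0,0],0,20],[[0,0,0],0,20]]' 40
```

```text
time: 2.62
tcp_pos: [0.4941, 0.3428, 0.0893]
orientation: [-3.141, 0.037, -0.023]
force: [-0.5, -0.3, 0.9]
finger_gap: 0.0272
```

```bash
python3 -m jog '[[[0,0,-0.01],0,10],[[0,0,-0.025],0,10],[[0,0,-0.035],0,10],[[0,0,-0.035],0,10],[[0,0,-0.025],0,10],[[0,0,0],0,10]]'
python3 - <<'E'
from h import *
d=r.get_image("scene");cv2.imwrite("pics/e1.png",d["pixels"][:,:,::-1])
E
```

```text
time: 3.12
tcp_pos: [0.4886, 0.3398, 0.2217]
orientation: [3.134, -0.037, 0.007]
force: [0.5, 0.4, -1.9]
finger_gap: 0.0273
```

View pics/e1.png

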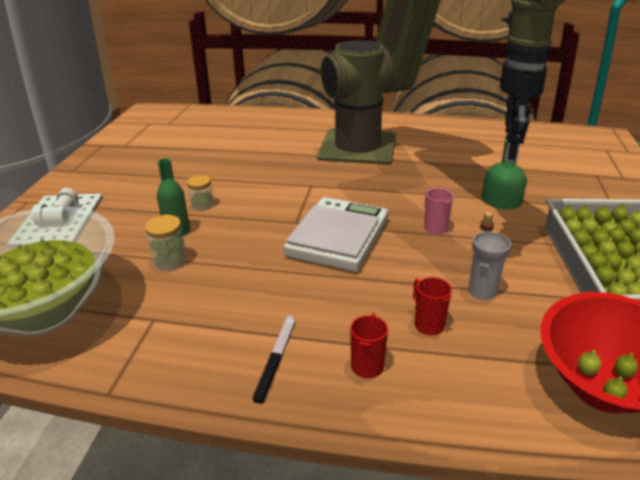

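Squat bottle is lifted, hanging upright at about (505,185). Carry it behind the scale.

```bash
python3 -m jog '[[[0.008,0.02,0],0,10],[[0.016,0.036,0],0,10],[[0.016,0.036,0],0,10],[[0.016,0.036,0],0,10],[[0.016,0.036,0],0,10],[[0.016,0.036,0],0,10],[[0.016,0.036,0],0,10],[[0.016,0.036,0],0,10],[[0.016,0.036,0],0,10],[[0.016,0.036,0],0,10]]'
```

```text
time: 4.0
tcp_pos: [0.6275, -0.0144, 0.2026]
orientation: [3.132, -0.01, -0.038]
force: [0.2, -0.4, -2.8]
finger_gap: 0.0277
```

```bash
python3 -m jog '[[[0.02,0.0,0],0,10],[[0.012,0.0,0.02],0,10],[[0.0,0,0.03],0,10],[[0,0,0.02],0,10],[[0,0,0],0,10]]'
```

```text
time: 4.42
tcp_pos: [0.6582, -0.0295, 0.1188]
orientation: [3.127, -0.036, -0.052]
force: [-2.4, 0.1, -3.1]
finger_gap: 0.0271
```

```bash
python3 -m jog '[[[0.002,-0.006,0],0,10],[[0.001,-0.003,0],0,10],[[0,0,0],0,10]]'
python3 - <<'E'
from h import *
for i in range(3):
    s=r.get_state();print(s["tcp_pos"].round(4),R.from_rotvec(s["orientation"]).as_matrix().round(3).tolist(),s["dq"].round(3)); r.get_image("wrist")
E
```

```text
time: 4.67
tcp_pos: [0.6581, -0.0198, 0.1149]
orientation: [3.128, -0.037, -0.067]
force: [1.3, 0.4, -2.7]
finger_gap: 0.0272
[ 0.6581 -0.0198  0.1149] [[0.999, -0.023, -0.043], [-0.024, -1.0, -0.012], [-0.043, 0.013, -0.999]] [ 0.007 -0.001  0.003  0.009  0.003  0.002]
[ 0.6582 -0.0198  0.1152] [[0.999, -0.023, -0.042], [-0.023, -1.0, -0.013], [-0.042, 0.014, -0.999]] [-0.004 -0.012  0.007 -0.002 -0.006 -0.005]
[ 0.6586 -0.0201  0.1157] [[0.999, -0.023, -0.041], [-0.024, -1.0, -0.013], [-0.041, 0.014, -0.999]] [-0.007 -0.009  0.005 -0.004 -0.003 -0.003]
```

```bash
python3 -m jog '[[[0.002,0,0.012],0,10],[[0.001,0,0.009],0,10],[[0,0,0.004],0,10],[[0,0,0],0,10]]'
```

```text
time: 5.15
tcp_pos: [0.6633, -0.0204, 0.0921]
orientation: [3.127, -0.036, -0.052]
force: [0.0, -0.2, -3.2]
finger_gap: 0.0273
```

```bash
python3 -m jog '[[[-0.001,-0.001,0.002],0,10],[[0,0,0.001],0,10]]'; python3 -m jog '[[[0,0,0.001],0,10],[[0,0,0],0,10]]'
python3 - <<'E'
from h import *
d=r.get_image("scene");crop(d,230,160,200,150,4,"f1.png")
E
```

```text
time: 5.32
tcp_pos: [0.6632, -0.0206, 0.0911]
orientation: [3.125, -0.037, -0.047]
force: [-2.4, -0.1, 3.6]
finger_gap: 0.027
time: 5.48
tcp_pos: [0.6631, -0.0206, 0.0913]
orientation: [3.125, -0.037, -0.046]
force: [0.3, 0.6, -3.1]
finger_gap: 0.0272
```

View pics/f1.png

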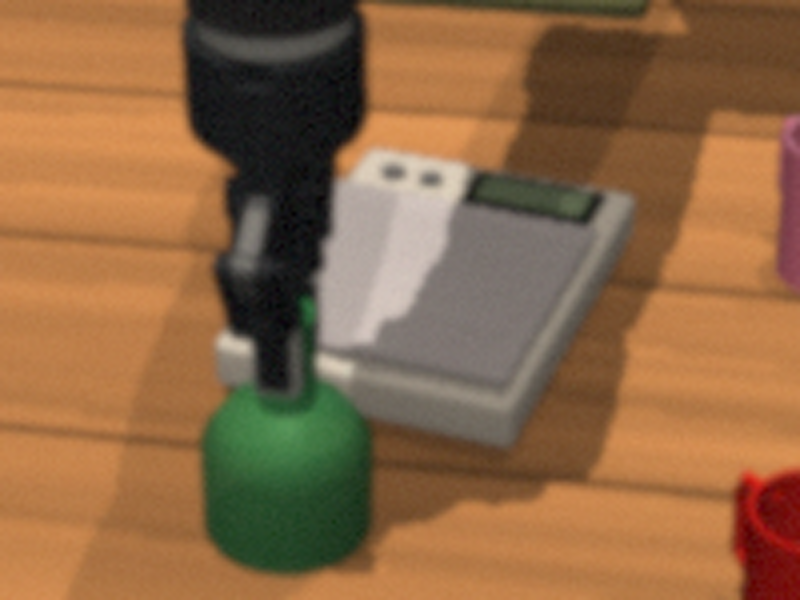

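```bash
python3 -m jog '[[[0,0,0.003],0,10],[[0,0,0.002],0,10]]'; python3 -m jog '[[[0,0,0.001],0,10],[[0,0,0],0,10]]'
```

```text
time: 5.7
tcp_pos: [0.6633, -0.022, 0.0908]
orientation: [3.123, -0.038, -0.041]
force: [-3.2, -0.5, 9.1]
finger_gap: 0.0274
time: 5.87
tcp_pos: [0.6632, -0.0214, 0.0912]
orientation: [3.124, -0.037, -0.04]
force: [0.4, 0.0, -2.9]
finger_gap: 0.0275
```

```bash
python3 -m jog '[[[0,0,0.001],0,40],[[0,0,0.0],0,45],[[0,0,0],0,60],[[0,0,0],0,100],[[0,0,0],0,100],[[0,0,-0.01],0,100],[[0,0,-0.03],0,100],[[0,0,-0.04],0,100],[[0,0,-0.04],0,100],[[0,0,0],0,100]]'
python3 - <<'E'
from h import *
import pickle
ds={n:r.get_image(n) for n in("scene","side","wrist")}
for n in("scene","side"): cv2.imwrite(f"pics/g_{n}.png",ds[n]["pixels"][:,:,::-1])
d=ds["wrist"];cv2.imwrite("pics/g_w.png",d["pixels"][:,:,::-1])
s=r.get_state();print(R.from_rotvec(s["orientation"]).as_matrix().round(3).tolist())
E
```

```text
time: 6.7
tcp_pos: [0.6649, -0.0195, 0.212]
orientation: [3.123, -0.038, -0.05]
force: [0.4, 0.4, 0.8]
finger_gap: 0.0853
[[0.999, -0.024, -0.044], [-0.024, -1.0, -0.018], [-0.043, 0.019, -0.999]]
```

View pics/g_scene.png

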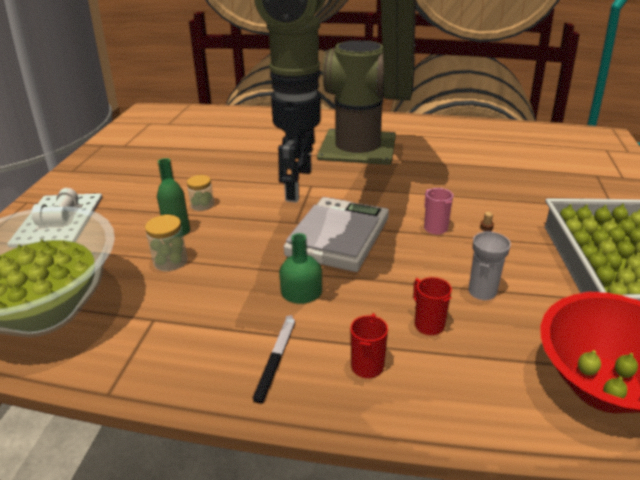

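View pics/g_w.png

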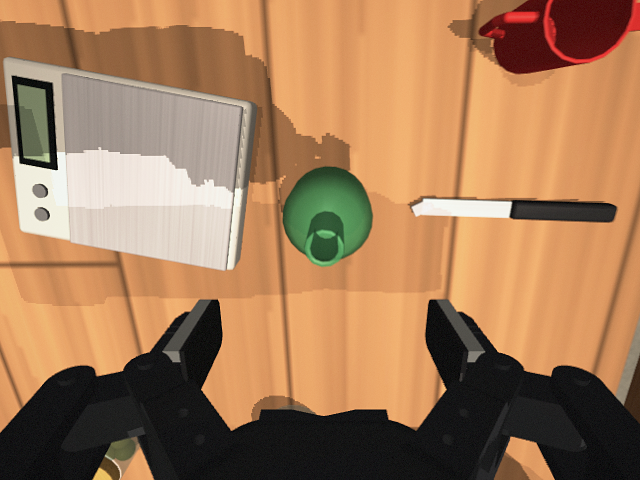

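```bash
cat >> h.py <<'E'
def green(d):
    p=d["pixels"].astype(int);a,g,b=p[...,0],p[...,1],p[...,2]
    return (g>1.3*a)&(g>b*1.1)&(g>40)
def fit(d,prof,c0,z0=0,vis=None,rng=12):
    u,v=proj(d,[*c0,z0+.08])[0].astype(int)
    w=np.zeros((480,640),bool);w[max(0,v-80):v+80,max(0,u-55):u+55]=1
    if vis is not None: w&=vis
    m=green(d)&w
    def cost(c): 
        s=sil(d,prof,c,z0)>0
        return int(((s^m)&w).sum())
    return min((cost((c0[0]+i*.001,c0[1]+j*.001)),round(c0[0]+i*.001,4),round(c0[1]+j*.001,4)) for i in range(-rng,rng+1) for j in range(-rng,rng+1))
E
python3 - <<'E'
from h import *
for n in ("scene","side","wrist"):
    d=r.get_image(n)
    print(n,fit(d,SQ,(.661,-.02)))
d=r.get_image("wrist")
print(onz(d,325,246,.122))
for p in((62,72),(248,102),(230,270),(70,240)):print(onz(d,*p,.045 if p[0]!=70 else .045).round(4))
E
```

```text
scene (277, 0.652, -0.028)
side (170, 0.665, -0.03)
wrist (423, 0.66, -0.024)
[ 0.65680153 -0.02084077  0.122     ]
[0.4449 0.1008 0.045 ]
[0.5941 0.0735 0.045 ]
[ 0.5634 -0.0727  0.045 ]
[ 0.4144 -0.0419  0.045 ]
```

Run:
```python
from h import *
for n,(x0,y0) in (("scene",(260,215)),("side",(270,150))):
    d=r.get_image(n); im=np.ascontiguousarray(d["pixels"][:,:,::-1])
    for z,ra in SQ: circ(im,d,(.660,-.022),z,ra,(0,0,255))
    cv2.imwrite(f"pics/h_{n}.png",cv2.resize(im[y0:y0+100,x0:x0+100],None,fx=5,fy=5,interpolation=cv2.INTER_NEAREST))
a=cv2.imread("pics/h_scene.png");b=cv2.imread("pics/h_side.png");cv2.imwrite("pics/h.png",cv2.resize(np.hstack([a,b]),(800,400)))
```

```text
(no output)
```

View pics/h.png

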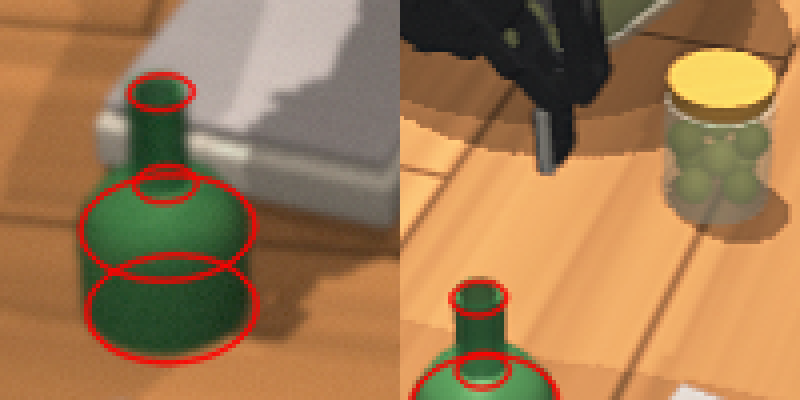

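```bash
python3 -m jog '[[[-0.012,-0.016,0],0,100],[[-0.025,-0.032,0],0,100],[[-0.025,-0.032,0],0,100],[[-0.025,-0.032,0],0,100],[[-0.025,-0.032,0],0,100],[[-0.025,-0.032,0],0,100],[[-0.025,-0.032,0],0,100],[[-0.025,-0.032,0],0,100],[[-0.025,-0.032,0],0,100],[[-0.025,-0.032,0],0,100]]'
```

```text
time: 7.98
tcp_pos: [0.4269, 0.2915, 0.1981]
orientation: [3.117, -0.064, -0.087]
force: [0.6, 1.2, 0.6]
finger_gap: 0.0855
```

```bash
cat > st.py <<'E'
from h import *
import sys
d=r.get_image("wrist");s=r.get_state();M=R.from_rotvec(s["orientation"]).as_matrix()
print("t",round(s["time"],2),"tcp",s["tcp_pos"].round(4),"F",s["force"].round(1),"gap",round(s["finger_gap"],4),"toolx",M[:,0].round(3),"toolz",M[:,2].round(3))
def to(p): print("shift to",p,(M.T@(np.array(p)-s["tcp_pos"])).round(4))
if len(sys.argv)>3: to([float(a) for a in sys.argv[1:4]])
E
python3 st.py .386 .333 .06
python3 -m jog '[[[-0.02,-0.02,0.02],0,100],[[-0.015,-0.015,0.03],0,100],[[-0.008,-0.005,0.03],0,100],[[-0.002,-0.002,0.025],0,100]]'; python3 st.py .386 .333 .06
python3 - <<'E'
from h import *
d=r.get_image("wrist");cv2.imwrite("pics/i1.png",d["pixels"][:,:,::-1])
E
```

```text
t 8.03 tcp [0.4223 0.2973 0.1982] F [-3.8  2.5  0.1] gap 0.0853 toolx [ 0.998 -0.034 -0.06 ] toolz [-0.061 -0.017 -0.998]
shift to [0.386, 0.333, 0.06] [-0.0291 -0.0371  0.1395]
time: 8.37
tcp_pos: [0.3735, 0.3467, 0.0978]
orientation: [3.132, -0.04, -0.077]
force: [0.6, -0.3, -0.3]
finger_gap: 0.0854
t 8.42 tcp [0.3708 0.3445 0.0933] F [-2.6 -0.8 -3.5] gap 0.0853 toolx [ 0.998 -0.026 -0.055] toolz [-0.056 -0.013 -0.998]
shift to [0.386, 0.333, 0.06] [0.0173 0.0106 0.0325]
```

View pics/i1.png

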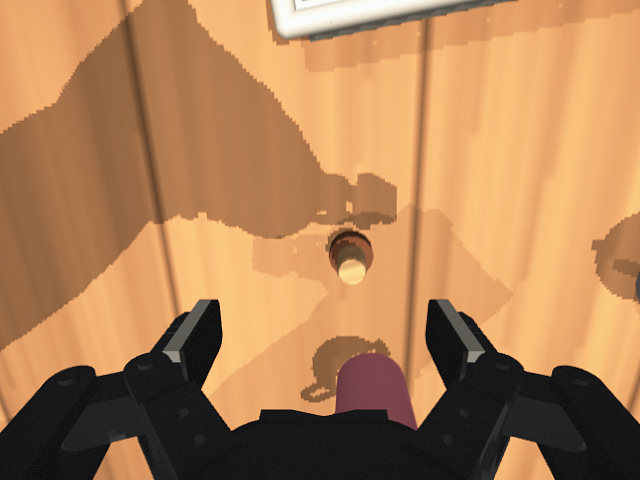

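```bash
python3 - <<'E'
from h import *
d=r.get_image("wrist");print(onz(d,351,271,.038),onz(d,351,247,.007))
E
python3 -m jog '[[[0.01,0.006,0.01],0,100],[[0.008,0.004,0.015],0,100],[[0.002,0.001,0.012],0,100],[[0.0,0.0,0.01],0,100]]'; python3 st.py .386 .333 .012
```

```text
[0.38515408 0.334301   0.038     ] [0.38576302 0.33844813 0.007     ]
time: 8.85
tcp_pos: [0.4014, 0.3337, 0.0547]
orientation: [3.137, -0.047, -0.061]
force: [0.8, -0.0, -0.4]
finger_gap: 0.0853
t 8.9 tcp [0.4007 0.333  0.0532] F [ 1.1 -0.5 -1.8] gap 0.0851 toolx [ 0.999 -0.03  -0.041] toolz [-0.041 -0.005 -0.999]
shift to [0.386, 0.333, 0.012] [-0.0131  0.0002  0.0417]
```

```bash
python3 -m jog '[[[-0.007,0,0.008],0,100],[[-0.003,0.0,0.012],0,100],[[-0.001,0.0,0.01],0,100]]'; python3 st.py .386 .334 .012
```

```text
time: 9.15
tcp_pos: [0.3965, 0.3335, 0.027]
orientation: [-3.141, 0.057, 0.05]
force: [0.8, -0.3, -0.3]
finger_gap: 0.0854
t 9.2 tcp [0.3956 0.3327 0.0254] F [-0.6 -1.  -0.6] gap 0.0855 toolx [ 0.999 -0.036 -0.034] toolz [-0.034 -0.001 -0.999]
shift to [0.386, 0.334, 0.012] [-0.0092 -0.0009  0.0137]
```

```bash
python3 -m jog '[[[-0.007,-0.001,0.005],0,100],[[-0.003,0.0,0.003],0,80]]'; python3 st.py .386 .334 .017
```

```text
time: 9.37
tcp_pos: [0.3875, 0.3342, 0.0184]
orientation: [3.141, -0.061, -0.049]
force: [0.4, -0.1, -0.3]
finger_gap: 0.0757
t 9.42 tcp [0.3871 0.3341 0.0181] F [-0.4 -0.5  0.1] gap 0.069 toolx [ 0.999 -0.038 -0.032] toolz [-0.032  0.    -0.999]
shift to [0.386, 0.334, 0.017] [-0.0011  0.0001  0.0012]
```

```bash
python3 -m jog '[[[-0.001,0,0.001],0,10],[[0,0,0],0,10],[[0,0,0],0,10],[[0,0,0],0,10],[[0,0,0],0,10],[[0,0,0],0,10],[[0,0,0],0,10],[[0,0,0],0,10]]' 20; python3 st.py .386 .334 .017
python3 - <<'E'
from h import *
d=r.get_image("side");crop(d,320,380,100,100,6,"j1.png")
E
```

```text
time: 10.08
tcp_pos: [0.3872, 0.3355, 0.019]
orientation: [-3.139, 0.058, 0.045]
force: [-0.3, -0.7, -0.7]
finger_gap: 0.0181
t 10.13 tcp [0.3871 0.3355 0.019 ] F [-0.7  0.3 -0.7] gap 0.0179 toolx [ 0.999 -0.037 -0.029] toolz [-0.029  0.002 -1.   ]
shift to [0.386, 0.334, 0.017] [-0.001   0.0016  0.002 ]
```

View pics/j1.png

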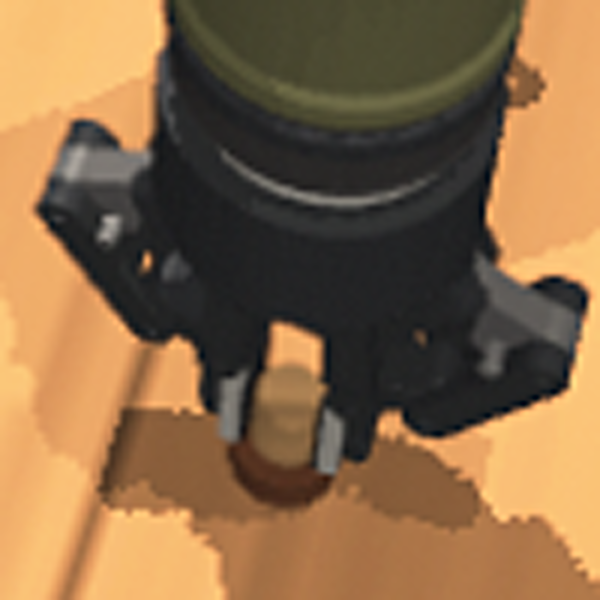

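```bash
python3 -m jog '[[[0,0,-0.015],0,10],[[0,0,-0.03],0,10],[[0,0,-0.035],0,10],[[0,0,-0.03],0,10],[[0.008,0.01,-0.01],0,10],[[0.018,0.024,0],0,10],[[0.018,0.024,0],0,10],[[0.018,0.024,0],0,10],[[0.018,0.024,0],0,10],[[0.018,0.024,0],0,10]]'; python3 st.py .532 .1455 .08
```

```text
time: 11.02
tcp_pos: [0.4847, 0.2015, 0.1421]
orientation: [-3.138, 0.039, 0.045]
force: [0.4, 0.4, 0.6]
finger_gap: 0.0181
t 11.07 tcp [0.4882 0.1972 0.142 ] F [ 3.2 -3.6 -0.4] gap 0.0178 toolx [ 0.999 -0.03  -0.025] toolz [-0.025 -0.001 -1.   ]
shift to [0.532, 0.1455, 0.08] [0.0469 0.0503 0.0609]
```

```bash
python3 -m jog '[[[0.016,0.017,0.01],0,10],[[0.016,0.017,0.015],0,10],[[0.007,0.008,0.015],0,10],[[0.002,0.002,0.015],0,10]]'; python3 st.py .532 .1455 .04
```

```text
time: 11.4
tcp_pos: [0.5328, 0.1487, 0.0881]
orientation: [-3.139, 0.054, 0.025]
force: [0.8, -0.0, -0.2]
finger_gap: 0.018
t 11.45 tcp [0.5307 0.1481 0.085 ] F [-0.9 -0.5 -2.7] gap 0.0181 toolx [ 0.999 -0.035 -0.021] toolz [-0.021  0.    -1.   ]
shift to [0.532, 0.1455, 0.04] [0.0023 0.0025 0.045 ]
```

```bash
python3 -m jog '[[[0.001,0.001,0.015],0,10],[[0.001,0.001,0.02],0,10],[[0,0,0.015],0,10],[[0,0,0.006],0,10]]'; python3 st.py .532 .1455 .0195
```

```text
time: 11.78
tcp_pos: [0.5316, 0.1464, 0.028]
orientation: [-3.14, 0.057, 0.033]
force: [0.0, 0.3, -0.3]
finger_gap: 0.0176
t 11.83 tcp [0.531  0.1463 0.0275] F [-0.2 -0.4 -0.7] gap 0.018 toolx [ 0.999 -0.036 -0.022] toolz [-0.022  0.001 -1.   ]
shift to [0.532, 0.1455, 0.0195] [0.0012 0.0007 0.008 ]
```

```bash
python3 -m jog '[[[0.001,0.0005,0.005],0,10],[[0,0,0.003],0,10]]'; python3 st.py .532 .1455 .0195
python3 -m jog '[[[0,0,0.001],0,10],[[0,0,0.0],0,10]]';python3 st.py .532 .1455 .0195
python3 - <<'E'
from h import *
d=r.get_image("side");crop(d,260,230,150,110,5,"j2.png")
E
```

```text
time: 12.0
tcp_pos: [0.532, 0.1465, 0.0202]
orientation: [-3.14, 0.055, 0.034]
force: [-1.2, -0.3, 0.4]
finger_gap: 0.0178
t 12.05 tcp [0.532  0.1466 0.0201] F [-0.5  0.3 -1.6] gap 0.018 toolx [ 0.999 -0.035 -0.022] toolz [-0.022  0.001 -1.   ]
shift to [0.532, 0.1455, 0.0195] [0.     0.0011 0.0006]
time: 12.22
tcp_pos: [0.5328, 0.1471, 0.0201]
orientation: [-3.139, 0.054, 0.031]
force: [-0.3, 0.1, -0.4]
finger_gap: 0.0178
t 12.27 tcp [0.533  0.1472 0.0203] F [-0.5  0.4 -0.5] gap 0.0179 toolx [ 0.999 -0.035 -0.019] toolz [-0.019  0.002 -1.   ]
shift to [0.532, 0.1455, 0.0195] [-0.001   0.0017  0.0008]
```

View pics/j2.png

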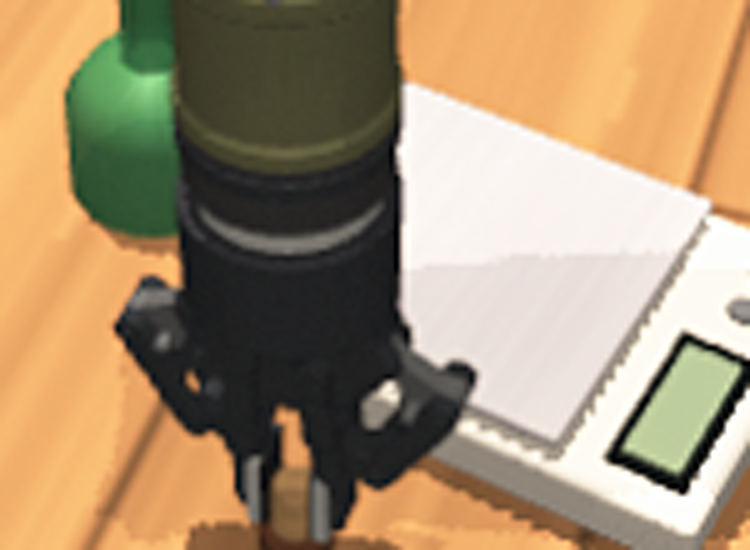

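```bash
python3 -m jog '[[[0,0,0],0,35],[[0,0,0],0,50],[[0,0,0],0,60],[[0,0,-0.01],0,70],[[0,0,-0.025],0,100],[[0,0,-0.035],0,100],[[0,0,-0.035],0,100],[[0,0,-0.035],0,100],[[0,0,-0.03],0,100]]'; python3 st.py .5015 -.3465 .26
python3 - <<'E'
from h import *
d=r.get_image("wrist");cv2.imwrite("pics/k1.png",d["pixels"][:,:,::-1])
d=r.get_image("side");crop(d,230,210,200,150,4,"k2.png")
E
```

```text
time: 13.07
tcp_pos: [0.5304, 0.1451, 0.1936]
orientation: [3.138, -0.055, -0.053]
force: [0.5, 0.5, -0.1]
finger_gap: 0.0852
t 13.12 tcp [0.534 0.146 0.2  ] F [1.2 0.1 3.6] gap 0.0857 toolx [ 0.999 -0.035 -0.024] toolz [-0.024  0.001 -1.   ]
shift to [0.5015, -0.3465, 0.26] [-0.0167  0.4933 -0.0596]
```

View pics/k1.png

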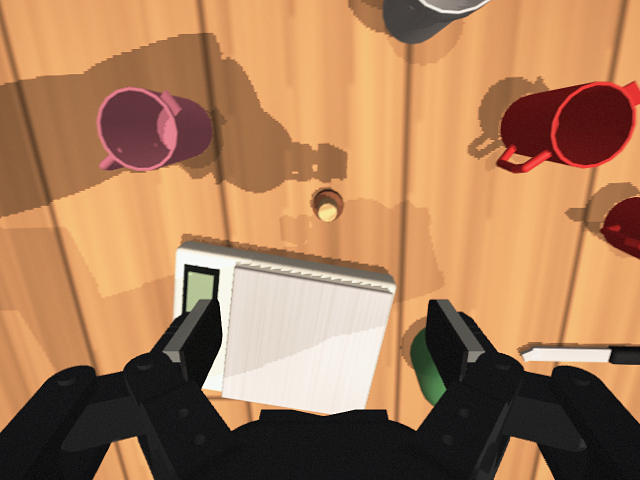

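View pics/k2.png

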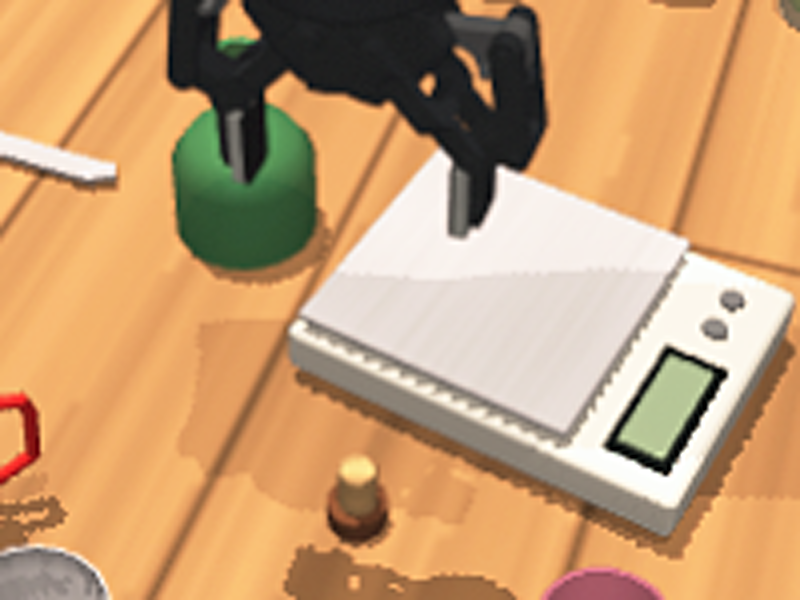

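```bash
python3 -m jog '[[[0,0.02,-0.012],0,100],[[0,0.038,-0.012],0,100],[[-0.001,0.038,-0.01],0,100],[[-0.001,0.038,-0.008],0,100],[[-0.001,0.038,-0.006],0,100],[[-0.001,0.038,-0.005],0,100],[[-0.001,0.038,-0.005],0,100],[[-0.001,0.038,-0.005],0,100],[[-0.001,0.038,-0.005],0,100],[[-0.001,0.03,0],0,100]]'; python3 st.py .5015 -.3465 .24
```

```text
time: 14.05
tcp_pos: [0.5087, -0.2154, 0.2559]
orientation: [-3.138, 0.032, 0.071]
force: [1.0, -0.2, -0.0]
finger_gap: 0.0858
t 14.1 tcp [ 0.5082 -0.2204  0.255 ] F [ 1.6 -3.6 -0.9] gap 0.0853 toolx [ 0.999 -0.025 -0.047] toolz [-0.047 -0.001 -0.999]
shift to [0.5015, -0.3465, 0.24] [-0.0028  0.1262  0.0154]
```

```bash
python3 -m jog '[[[0,0.03,0],0,100],[[0,0.035,0],0,100],[[-0.001,0.03,0],0,100],[[-0.001,0.015,0],0,100],[[0,0.005,0.003],0,100]]'; python3 st.py .5015 -.3465 .21
python3 - <<'E'
from h import *
d=r.get_image("wrist");cv2.imwrite("pics/l1.png",d["pixels"][:,:,::-1])
E
```

```text
time: 14.52
tcp_pos: [0.4987, -0.3398, 0.2459]
orientation: [-3.135, 0.044, 0.088]
force: [0.6, 0.1, -0.9]
finger_gap: 0.0854
t 14.57 tcp [ 0.4983 -0.3395  0.2446] F [0.2 0.2 0. ] gap 0.0858 toolx [ 0.998 -0.028 -0.058] toolz [-0.058  0.007 -0.998]
shift to [0.5015, -0.3465, 0.21] [0.0054 0.0071 0.0343]
```

View pics/l1.png

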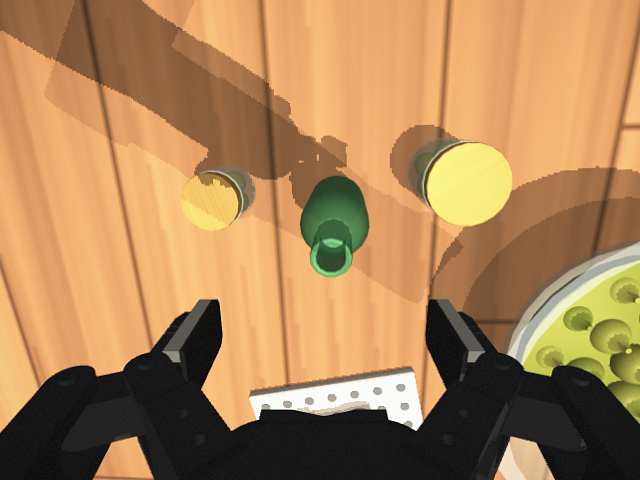

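```bash
python3 - <<'E'
from h import *
d=r.get_image("wrist");print(onz(d,331,257,.175))
E
python3 -m jog '[[[0.003,0.003,0.01],0,100],[[0.003,0.003,0.02],0,100],[[0.001,0.001,0.025],0,100],[[0,0,0.02],0,100]]'; python3 st.py .5015 -.3465 .137
```

```text
[ 0.49925415 -0.34146032  0.175     ]
time: 15.0
tcp_pos: [0.5065, -0.3391, 0.1724]
orientation: [-3.137, 0.028, 0.074]
force: [0.0, 0.6, -0.5]
finger_gap: 0.0856
t 15.05 tcp [ 0.5043 -0.3374  0.1682] F [-1.4  2.2 -2.4] gap 0.0857 toolx [ 0.998 -0.017 -0.053] toolz [-0.053  0.008 -0.999]
shift to [0.5015, -0.3465, 0.137] [-0.001   0.0094  0.0313]
```

```bash
python3 -m jog '[[[-0.001,0.005,0.01],0,100],[[-0.001,0.003,0.013],0,100],[[0,0.001,0.006],0,100]]'; python3 st.py .501 -.3445 .137
```

```text
time: 15.3
tcp_pos: [0.5009, -0.3408, 0.1376]
orientation: [-3.13, 0.017, 0.086]
force: [0.4, 0.1, 0.1]
finger_gap: 0.0851
t 15.35 tcp [ 0.5006 -0.3404  0.1369] F [-0.   0.8 -0.4] gap 0.0854 toolx [ 0.998 -0.011 -0.056] toolz [-0.056  0.011 -0.998]
shift to [0.501, -0.3445, 0.137] [ 0.0004  0.0041 -0.0002]
```

```bash
python3 -m jog '[[[0,0.004,0],0,100],[[0,0.001,0],0,60],[[0,0,0],0,40],[[0,0,0],0,40],[[0,0,0],0,36],[[0,0,0],0,36],[[0,0,0],0,36]]' 40; python3 st.py .501 -.3445 .137
```

```text
time: 15.93
tcp_pos: [0.5031, -0.3449, 0.141]
orientation: [-3.132, 0.013, 0.081]
force: [-0.1, -0.4, -0.2]
finger_gap: 0.0306
t 15.98 tcp [ 0.5032 -0.3449  0.141 ] F [-0.7 -0.2 -0.7] gap 0.0308 toolx [ 0.999 -0.008 -0.051] toolz [-0.051  0.008 -0.999]
shift to [0.501, -0.3445, 0.137] [-0.002  -0.0004  0.0041]
```

```bash
python3 -m jog '[[[-0.0003,0,0.0005],0,70],[[-0.0003,0,0.0005],0,70],[[-0.0003,0,0.0005],0,70],[[-0.0003,0,0.0005],0,70],[[-0.0003,0,0.0005],0,70],[[-0.0003,0,0.0005],0,70],[[-0.0003,0,0.0005],0,70],[[-0.0003,0,0.0005],0,70],[[-0.0003,0,0.0005],0,70],[[-0.0003,0,0.0005],0,70]]' 40; python3 st.py .501 -.3445 .137
```

```text
time: 16.82
tcp_pos: [0.4998, -0.345, 0.1358]
orientation: [-3.132, 0.013, 0.08]
force: [-0.7, 0.3, -0.1]
finger_gap: 0.0596
t 16.87 tcp [ 0.4996 -0.345   0.1356] F [ 0.5  0.5 -0.7] gap 0.0597 toolx [ 0.999 -0.008 -0.051] toolz [-0.051  0.009 -0.999]
shift to [0.501, -0.3445, 0.137] [ 0.0013 -0.0005 -0.0014]
```

```bash
python3 -m jog '[[[0.001,0,-0.001],0,10],[[0,0,0],0,10],[[0,0,0],0,10],[[0,0,0],0,10],[[0,0,0],0,10],[[0,0,0],0,10]]' 40; python3 st.py .501 -.3445 .137
python3 -m jog '[[[0,0,-0.01],0,10],[[0,0,-0.02],0,10],[[0,0,-0.03],0,10],[[0,0,-0.03],0,10],[[0,0,-0.02],0,10],[[0,0,-0.005],0,10]]'; python3 st.py .5045 .0135 .24
python3 - <<'E'
from h import *
for n in ("scene","side"):
    d=r.get_image(n);cv2.imwrite(f"pics/m_{n}.png",d["pixels"][:,:,::-1])
E
```

```text
time: 17.37
tcp_pos: [0.5017, -0.3451, 0.1372]
orientation: [-3.133, 0.013, 0.077]
force: [-0.3, -0.1, 0.0]
finger_gap: 0.0265
t 17.42 tcp [ 0.5017 -0.3451  0.1371] F [ 0.2  0.2 -0.1] gap 0.0265 toolx [ 0.999 -0.008 -0.049] toolz [-0.049  0.008 -0.999]
shift to [0.501, -0.3445, 0.137] [-0.0007 -0.0006  0.0002]
time: 17.92
tcp_pos: [0.5026, -0.3431, 0.2521]
orientation: [-3.123, 0.013, 0.1]
force: [0.1, -0.6, -2.3]
finger_gap: 0.0265
t 17.97 tcp [ 0.5028 -0.3433  0.2519] F [ 0.7  0.1 -2.7] gap 0.0263 toolx [ 0.998 -0.008 -0.064] toolz [-0.063  0.017 -0.998]
shift to [0.5045, 0.0135, 0.24] [-3.000e-04 -3.566e-01  1.790e-02]
```

View pics/m_side.png

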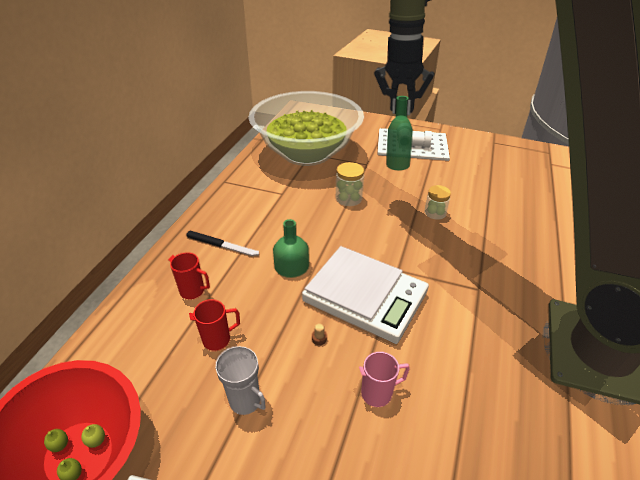

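```bash
python3 -m jog '[[[0,-0.012,0],0,10],[[0,-0.024,0],0,10],[[0,-0.03,0],0,10],[[0,-0.03,0],0,10],[[0,-0.03,0],0,10],[[0,-0.03,0],0,10],[[0,-0.03,0],0,10],[[0,-0.03,0],0,10],[[0,-0.03,0],0,10],[[0,-0.03,0],0,10]]'; python3 st.py .5045 .0135 .24
```

```text
time: 18.9
tcp_pos: [0.4904, -0.0509, 0.2344]
orientation: [-3.104, 0.029, 0.159]
force: [1.1, 0.6, -2.6]
finger_gap: 0.0265
t 18.95 tcp [ 0.4897 -0.045   0.2344] F [-1.5  7.7 -3.8] gap 0.0264 toolx [ 0.995 -0.012 -0.104] toolz [-0.103  0.041 -0.994]
shift to [0.5045, 0.0135, 0.24] [ 0.0134 -0.0589 -0.0047]
```

```bash
python3 -m jog '[[[0.01,-0.036,0],0,10],[[0.003,-0.015,0],0,10]]'; python3 st.py .5045 .0135 .24;  python3 st.py .5045 .0135 .24
python3 - <<'E'
from h import *
ims=[]
for n,(x0,y0) in (("scene",(265,100)),("side",(300,120))):
    d=r.get_image(n); im=d["pixels"][y0:y0+180,x0:x0+120,::-1]; ims.append(cv2.resize(im,None,fx=3.3,fy=3.3))
cv2.imwrite("pics/n1.png",np.hstack(ims))
E
```

```text
time: 19.12
tcp_pos: [0.499, 0.0051, 0.2321]
orientation: [-3.097, 0.022, 0.172]
force: [-0.2, -0.3, -3.6]
finger_gap: 0.0262
t 19.17 tcp [0.4986 0.0061 0.2318] F [-0.1  0.8 -2.9] gap 0.0266 toolx [ 0.994 -0.01  -0.112] toolz [-0.112  0.04  -0.993]
shift to [0.5045, 0.0135, 0.24] [ 0.0049 -0.0078 -0.0086]
t 19.22 tcp [0.4984 0.0039 0.2318] F [-0.3 -0.7 -3.6] gap 0.0263 toolx [ 0.994 -0.01  -0.112] toolz [-0.112  0.037 -0.993]
shift to [0.5045, 0.0135, 0.24] [ 0.0051 -0.01   -0.0084]
```

View pics/n1.png

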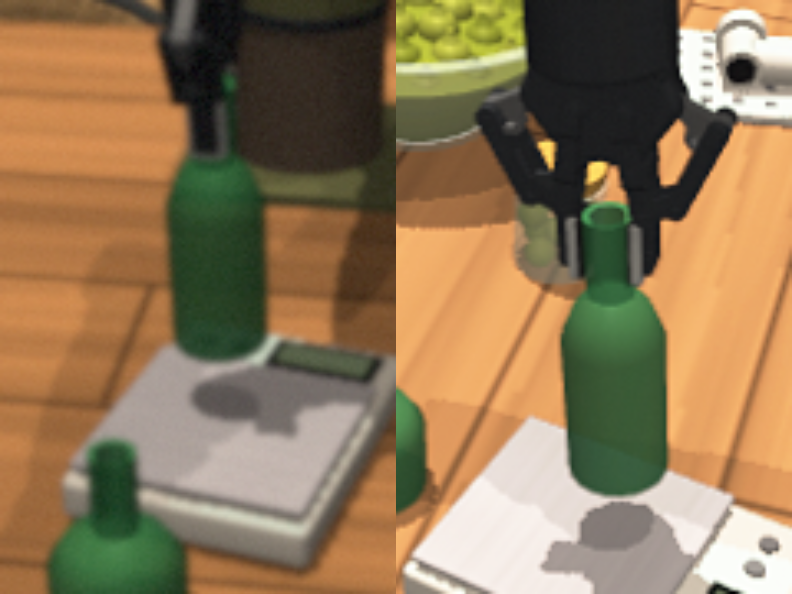

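```bash
python3 -m jog '[[[0.01,-0.005,0.008],0,10],[[0.003,-0.001,0.01],0,10],[[0,0,0.008],0,10]]'; python3 st.py .5115 .01 .190;  python3 st.py .5115 .01 .190
```

```text
time: 19.57
tcp_pos: [0.5098, 0.0068, 0.2037]
orientation: [-3.102, 0.028, 0.17]
force: [-0.0, 0.7, -3.6]
finger_gap: 0.0263
t 19.62 tcp [0.5084 0.0067 0.2019] F [-0.9 -0.4 -3.4] gap 0.026 toolx [ 0.993 -0.016 -0.113] toolz [-0.112  0.036 -0.993]
shift to [0.5115, 0.01, 0.19] [ 0.0043 -0.0029  0.0116]
t 19.67 tcp [0.508  0.0067 0.2028] F [-0.5 -0.3 -4.1] gap 0.0263 toolx [ 0.993 -0.016 -0.113] toolz [-0.113  0.036 -0.993]
shift to [0.5115, 0.01, 0.19] [ 0.0049 -0.0029  0.0124]
```

```bash
python3 -m jog '[[[0.003,-0.002,0.006],0,10],[[0.001,-0.001,0.005],0,10]]'; python3 st.py .5115 .01 .185
python3 - <<'E'
from h import *
ims=[]
for n,(x0,y0) in (("scene",(265,120)),("side",(290,160))):
    d=r.get_image(n); im=np.ascontiguousarray(d["pixels"][:,:,::-1])
    circ(im,d,(.5045,.0135),.045,.03,(0,0,255))
    ims.append(cv2.resize(im[y0:y0+180,x0:x0+120],None,fx=3.3,fy=3.3))
cv2.imwrite("pics/n2.png",np.hstack(ims))
E
```

```text
time: 19.83
tcp_pos: [0.5108, 0.0092, 0.1909]
orientation: [-3.102, 0.031, 0.176]
force: [-0.1, 0.2, -2.7]
finger_gap: 0.0261
t 19.88 tcp [0.5103 0.0093 0.1902] F [-0.1 -0.1 -3.2] gap 0.0258 toolx [ 0.993 -0.018 -0.115] toolz [-0.114  0.036 -0.993]
shift to [0.5115, 0.01, 0.185] [ 0.0017 -0.0005  0.005 ]
```

View pics/n2.png

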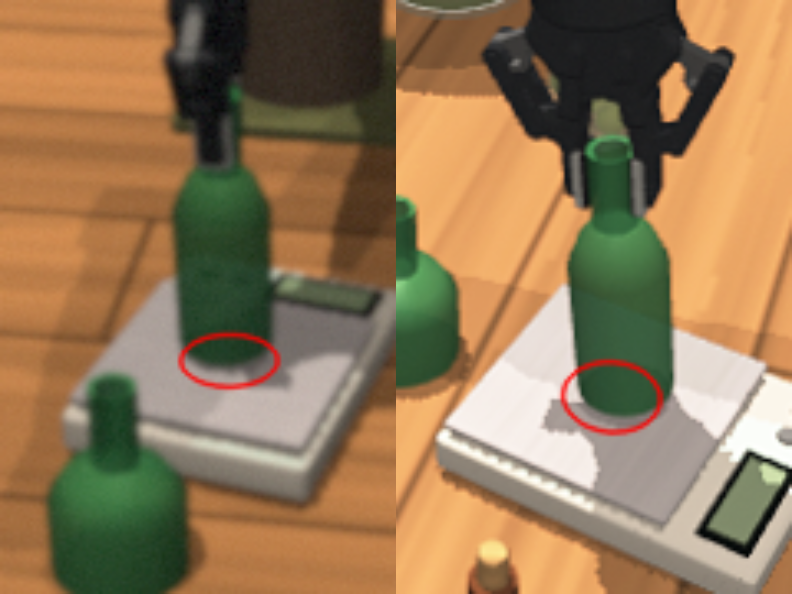

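```bash
python3 -m jog '[[[0.007,0,0.004],0,10],[[0.001,0,0.002],0,10]]'; python3 st.py .5175 .01 .182
python3 -m jog '[[[0.001,0,0.003],0,10],[[0.0,0,0.001],0,10]]'; python3 st.py .5175 .01 .182
```

```text
time: 20.15
tcp_pos: [0.5188, 0.0093, 0.1851]
orientation: [-3.102, 0.031, 0.173]
force: [1.1, 0.4, -3.0]
finger_gap: 0.0261
t 20.2 tcp [0.5182 0.0093 0.185 ] F [ 0.9 -0.1 -4. ] gap 0.0263 toolx [ 0.993 -0.018 -0.113] toolz [-0.112  0.036 -0.993]
shift to [0.5175, 0.01, 0.182] [-0.0004 -0.0006  0.003 ]
time: 20.37
tcp_pos: [0.5195, 0.0096, 0.1841]
orientation: [-3.102, 0.031, 0.171]
force: [-0.8, -0.2, -0.2]
finger_gap: 0.0265
t 20.42 tcp [0.5195 0.0096 0.184 ] F [-0.4  0.7  4.5] gap 0.0263 toolx [ 0.994 -0.018 -0.11 ] toolz [-0.109  0.036 -0.993]
shift to [0.5175, 0.01, 0.182] [-0.0018 -0.0003  0.0022]
```

```bash
python3 -m jog '[[[0,0,0.002],0,10],[[0.0,0,0.002],0,10],[[0.0,0,0.002],0,10]]'; python3 st.py .5175 .01 .182
```

```text
time: 20.67
tcp_pos: [0.5191, 0.0098, 0.1838]
orientation: [-3.102, 0.031, 0.164]
force: [-2.3, -1.3, 9.5]
finger_gap: 0.0262
t 20.72 tcp [0.519  0.0098 0.1838] F [-2.4 -0.1 10.6] gap 0.0265 toolx [ 0.994 -0.018 -0.105] toolz [-0.105  0.036 -0.994]
shift to [0.5175, 0.01, 0.182] [-0.0013 -0.0001  0.0019]
```

```bash
python3 -m jog '[[[0,0,0.004],0,10],[[0.0,0,0.004],0,10],[[0.0,0,0.004],0,10],[[0.0,0,0.004],0,10]]'; python3 st.py .5175 .01 .182
```

```text
time: 21.05
tcp_pos: [0.5177, 0.01, 0.1835]
orientation: [-3.104, 0.032, 0.145]
force: [-5.5, -0.6, 21.8]
finger_gap: 0.0263
t 21.1 tcp [0.5176 0.01   0.1835] F [-5.4 -1.9 20.3] gap 0.0267 toolx [ 0.995 -0.019 -0.094] toolz [-0.093  0.035 -0.995]
shift to [0.5175, 0.01, 0.182] [0.0001 0.0001 0.0015]
```

```bash
python3 -m jog '[[[0,0,0.004],0,10],[[0.0,0,0.004],0,10],[[0.0,0,0.004],0,10],[[0.0,0,0.004],0,10],[[0,0,0.004],0,10],[[0.0,0,0.004],0,10],[[0.0,0,0.004],0,10],[[0.0,0,0.004],0,10]]'; python3 st.py .5175 .01 .182
python3 - <<'E'
from h import *
ims=[]
for n,(x0,y0) in (("scene",(265,120)),("side",(290,160))):
    d=r.get_image(n); im=np.ascontiguousarray(d["pixels"][:,:,::-1])
    circ(im,d,(.5045,.0135),.045,.03,(0,0,255))
    ims.append(cv2.resize(im[y0:y0+180,x0:x0+120],None,fx=3.3,fy=3.3))
cv2.imwrite("pics/n3.png",np.hstack(ims))
E
```

```text
time: 21.77
tcp_pos: [0.5144, 0.0103, 0.1832]
orientation: [-3.107, 0.033, 0.108]
force: [-6.5, -1.4, 22.5]
finger_gap: 0.0261
t 21.82 tcp [0.5143 0.0103 0.1831] F [-5.9 -1.9 21.8] gap 0.0262 toolx [ 0.997 -0.02  -0.07 ] toolz [-0.069  0.034 -0.997]
shift to [0.5175, 0.01, 0.182] [0.0033 0.0002 0.0009]
```

View pics/n3.png

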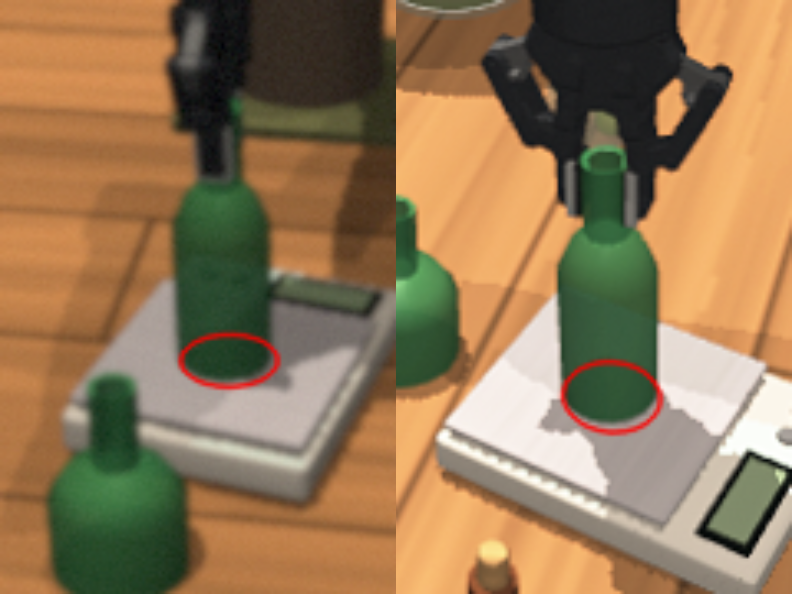

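```bash
python3 -m jog '[[[0,0,0.004],0,10],[[0.0,0,0.004],0,10],[[0.0,0,0.004],0,10],[[0.0,0,0.002],0,10],[[0,0,-0.001],0,10],[[0,0,-0.001],0,10]]'; python3 st.py .5175 .01 .182
```

```text
time: 22.42
tcp_pos: [0.5127, 0.0102, 0.1859]
orientation: [-3.108, 0.033, 0.091]
force: [-0.8, -0.2, -3.1]
finger_gap: 0.0261
t 22.47 tcp [0.5128 0.0102 0.1859] F [-0.2 -0.9 -2.9] gap 0.0265 toolx [ 0.998 -0.021 -0.059] toolz [-0.058  0.033 -0.998]
shift to [0.5175, 0.01, 0.182] [0.0049 0.0002 0.0036]
```

```bash
python3 -m jog '[[[0,0,0.002],0,10],[[0.0,0,0.001],0,10]]'; python3 st.py .5175 .01 .182
```

```text
time: 22.63
tcp_pos: [0.5131, 0.0104, 0.183]
orientation: [-3.108, 0.033, 0.09]
force: [-3.1, 0.2, 12.0]
finger_gap: 0.026
t 22.68 tcp [0.513  0.0104 0.1831] F [-0.5 -0.1  4.1] gap 0.0264 toolx [ 0.998 -0.021 -0.058] toolz [-0.058  0.033 -0.998]
shift to [0.5175, 0.01, 0.182] [0.0045 0.0003 0.0008]
```

```bash
python3 -m jog '[[[0,0,0],0,34],[[0,0,0],0,40],[[0,0,0],0,60],[[0,0,0],0,100],[[0,0,0],0,100],[[0,0,0],0,100],[[0,0,-0.02],0,100],[[0,0,-0.035],0,100],[[0,0,-0.035],0,100],[[0,0,-0.02],0,100]]'; python3 st.py .611 .312 .22
python3 - <<'E'
from h import *
ims=[]
for n,(x0,y0) in (("scene",(265,120)),("side",(290,160))):
    d=r.get_image(n); im=np.ascontiguousarray(d["pixels"][:,:,::-1])
    for z,ra in TALL: circ(im,d,(.5045,.0135),.045+z,ra,(0,0,255))
    ims.append(cv2.resize(im[y0:y0+180,x0:x0+120],None,fx=3.3,fy=3.3))
    print(n,fit(d,TALL,(.5045,.0135),.045))
cv2.imwrite("pics/n4.png",np.hstack(ims))
d=r.get_image("wrist");cv2.imwrite("pics/n5.png",d["pixels"][:,:,::-1])
E
```

```text
time: 23.52
tcp_pos: [0.5158, 0.0069, 0.2891]
orientation: [-3.107, 0.033, 0.114]
force: [1.3, 0.0, 0.5]
finger_gap: 0.0855
t 23.57 tcp [0.5176 0.0068 0.2922] F [2.3 0.3 3. ] gap 0.0853 toolx [ 0.998 -0.02  -0.068] toolz [-0.067  0.033 -0.997]
shift to [0.611, 0.312, 0.22] [ 0.0919 -0.3047  0.0759]
scene (1224, 0.4955, 0.0095)
side (398, 0.5085, 0.0055)
```

View pics/n4.png

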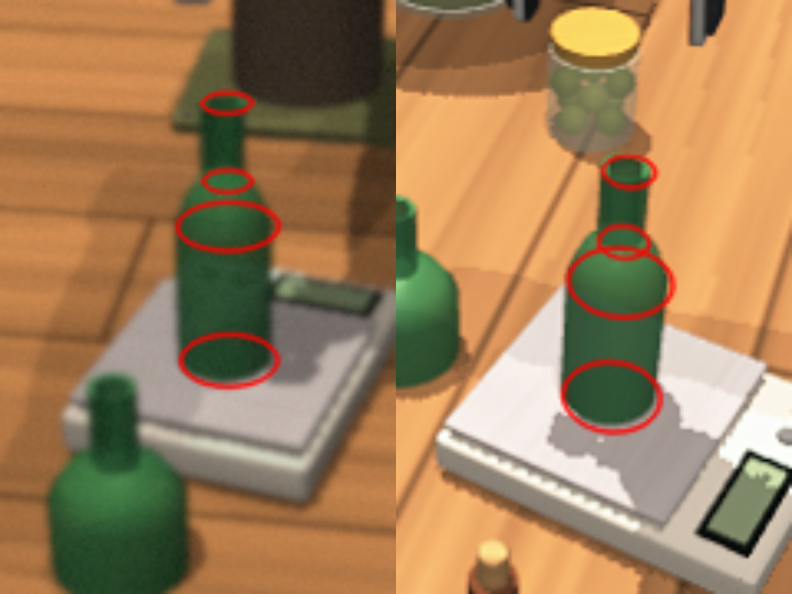

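View pics/n5.png

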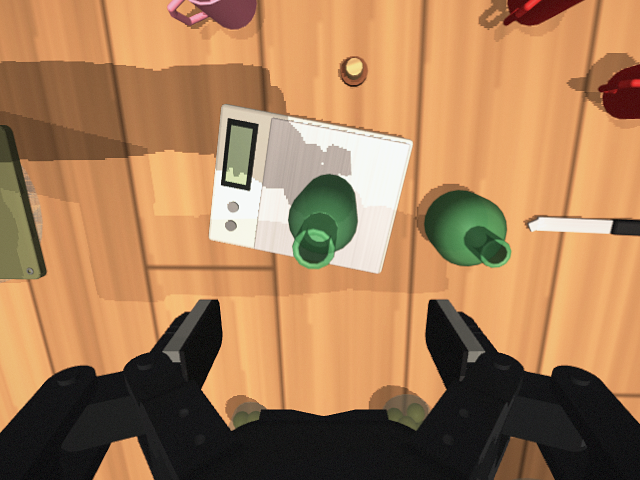

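Run:
```python
from h import *
for n,(u,v) in dict(scene=(332,150.9),side=(358.3,211),wrist=(313.5,248)).items():
    d=r.get_image(n);print(n,onz(d,u,v,.22)[:2].round(4))
    crop(d,int(u)-25,int(v)-20,50,40,8,f"o_{n}.png")
ims=[cv2.imread(f"pics/o_{n}.png") for n in("scene","side")];cv2.imwrite("pics/o.png",np.hstack(ims))
```

```text
scene [0.5054 0.0111]
side [0.5082 0.0132]
wrist [0.5031 0.0128]
```

View pics/o.png

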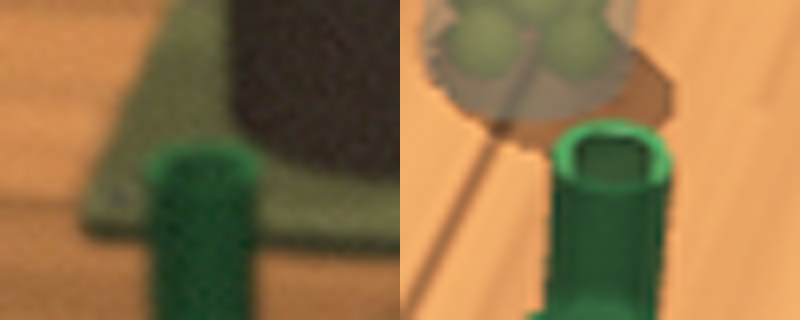

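View pics/o_wrist.png

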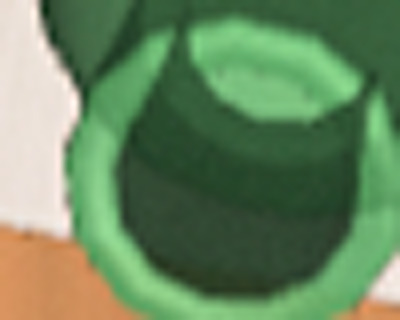

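Run:
```python
from h import *
for n,(u,v) in dict(scene=(332.6,150.4),side=(359.6,210.6),wrist=(317.4,248.6)).items():
    d=r.get_image(n);print(n,onz(d,u,v,.22)[:2].round(4))
```

```text
scene [0.503  0.0119]
side [0.5063 0.0113]
wrist [0.5054 0.0125]
```

```bash
python3 -m jog '[[[0.012,-0.03,0],0,100],[[0.013,-0.04,0],0,100],[[0.013,-0.04,0.005],0,100],[[0.013,-0.04,0.01],0,100],[[0.013,-0.04,0.01],0,100],[[0.013,-0.04,0.01],0,100],[[0.01,-0.035,0.01],0,100]]'; python3 st.py .611 .3125 .18
```

```text
time: 24.6
tcp_pos: [0.6038, 0.2656, 0.2407]
orientation: [-3.11, 0.056, 0.123]
force: [0.3, -0.6, -0.4]
finger_gap: 0.0853
t 24.65 tcp [0.6043 0.2726 0.2366] F [ 3.5  5.4 -1.5] gap 0.0851 toolx [ 0.996 -0.029 -0.082] toolz [-0.081  0.034 -0.996]
shift to [0.611, 0.3125, 0.18] [ 0.0102 -0.0383  0.0572]
```

```bash
python3 -m jog '[[[0.005,-0.02,0.01],0,100],[[0.003,-0.013,0.015],0,100],[[0.001,-0.004,0.015],0,100],[[0,0,0.008],0,100]]'; python3 st.py .609 .3135 .13
python3 - <<'E'
from h import *
d=r.get_image("wrist");cv2.imwrite("pics/p1.png",d["pixels"][:,:,::-1])
E
```

```text
time: 24.98
tcp_pos: [0.6103, 0.3165, 0.1828]
orientation: [-3.108, 0.038, 0.131]
force: [0.1, -0.9, -0.6]
finger_gap: 0.0855
t 25.03 tcp [0.6092 0.3156 0.1814] F [-1.  -0.4 -2. ] gap 0.0852 toolx [ 0.996 -0.024 -0.087] toolz [-0.087  0.03  -0.996]
shift to [0.609, 0.3135, 0.13] [0.0043 0.0036 0.0511]
```

View pics/p1.png

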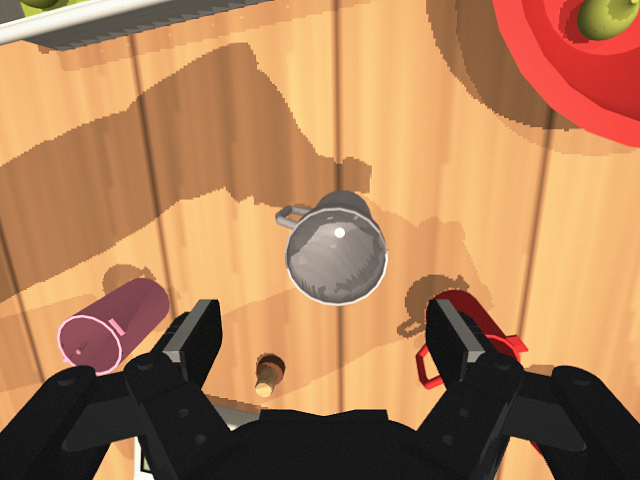

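```bash
python3 - <<'E'
from h import *
d=r.get_image("wrist");print(onz(d,336.5,255.5,.113))
E
python3 -m jog '[[[-0.03,-0.003,0],0,100],[[-0.04,-0.005,0],0,100],[[-0.035,-0.004,0.005],0,100],[[-0.012,-0.003,0.02],0,100],[[-0.003,0,0.03],0,100],[[0,0,0.03],0,100],[[0,0,0.03],0,100],[[0,0,0.025],0,100]]'; python3 st.py .49 .33 .02
```

```text
[0.61180348 0.31390392 0.113     ]
time: 25.8
tcp_pos: [0.4872, 0.3345, 0.0695]
orientation: [-3.094, 0.06, 0.086]
force: [0.2, 0.2, -0.9]
finger_gap: 0.0853
t 25.85 tcp [0.4845 0.3327 0.065 ] F [-1.  -0.2 -2.5] gap 0.0854 toolx [ 0.997 -0.038 -0.062] toolz [-0.061  0.043 -0.997]
shift to [0.49, 0.33, 0.02] [0.0084 0.0044 0.0444]
```

```bash
python3 -m jog '[[[0,0,0.02],0,100],[[0,0,0.02],0,100],[[0,0,0.012],0,100],[[0,0,0.008],0,100]]'; python3 st.py .49 .33 0
```

```text
time: 26.18
tcp_pos: [0.4849, 0.3334, 0.0099]
orientation: [-3.094, 0.069, 0.084]
force: [0.2, -0.4, -0.5]
finger_gap: 0.0851
t 26.23 tcp [0.4844 0.3331 0.0088] F [ 0.4  0.6 -0.8] gap 0.0852 toolx [ 0.997 -0.043 -0.057] toolz [-0.055  0.046 -0.997]
shift to [0.49, 0.33, 0.0] [0.0063 0.0032 0.0083]
```

```bash
python3 -m jog '[[[0,0,0.006],0,100],[[0,0,0.005],0,100]]'; python3 st.py .49 .33 0
```

```text
time: 26.4
tcp_pos: [0.4854, 0.3338, 0.0004]
orientation: [-3.092, 0.071, 0.082]
force: [-1.7, 0.0, 1.7]
finger_gap: 0.0855
t 26.45 tcp [ 4.854e-01  3.338e-01 -2.000e-04] F [ 0.1 -0.3  0.6] gap 0.0856 toolx [ 0.998 -0.044 -0.054] toolz [-0.052  0.048 -0.997]
shift to [0.49, 0.33, 0.0] [ 0.0048  0.0036 -0.0007]
```

```bash
python3 -m jog '[[[0,0,0.005],0,100],[[0,0,0.005],0,100],[[0,0,0.005],0,100],[[0,0,0.004],0,100],[[0,0,0.004],0,100],[[0,0,0.004],0,100]]'; python3 st.py .49 .33 0
```

```text
time: 26.95
tcp_pos: [0.4869, 0.3355, -0.0113]
orientation: [-3.09, 0.075, 0.066]
force: [-9.1, -4.8, 27.1]
finger_gap: 0.0854
t 27.0 tcp [ 0.4869  0.3355 -0.0113] F [-9.5 -6.3 28.7] gap 0.0856 toolx [ 0.998 -0.047 -0.043] toolz [-0.041  0.051 -0.998]
shift to [0.49, 0.33, 0.0] [ 0.0028  0.0048 -0.0117]
```

```bash
python3 -m jog '[[[0,0,0.003],0,100],[[0,0,0.003],0,100],[[0,0,0.003],0,100],[[0,0,0.003],0,100],[[0,0,0.003],0,100],[[0,0,0.003],0,100],[[0,0,0.003],0,100],[[0,0,0.003],0,100],[[0,0,0.003],0,100],[[0,0,0.003],0,100]]'; python3 st.py .49 .33 0
```

```text
time: 27.83
tcp_pos: [0.4871, 0.3357, -0.012]
orientation: [-3.088, 0.081, 0.039]
force: [-7.1, -5.5, 21.5]
finger_gap: 0.0855
t 27.88 tcp [ 0.4871  0.3357 -0.012 ] F [-7.4 -4.7 21.3] gap 0.0856 toolx [ 0.998 -0.052 -0.026] toolz [-0.024  0.053 -0.998]
shift to [0.49, 0.33, 0.0] [ 0.0029  0.0049 -0.0123]
```

```bash
python3 -m jog '[[[0,0,0.003],0,100],[[0,0,0.003],0,100],[[0,0,0.003],0,100],[[0,0,0.003],0,100],[[0,0,0.003],0,100],[[0,0,0.003],0,100],[[0,0,0.003],0,100],[[0,0,0.003],0,100],[[0,0,0.003],0,100],[[0,0,0.003],0,100]]'; python3 st.py .609 .3145 .15
```

```text
time: 28.72
tcp_pos: [0.4874, 0.3359, -0.0128]
orientation: [-3.086, 0.087, 0.014]
force: [-7.6, -4.3, 22.5]
finger_gap: 0.0854
t 28.77 tcp [ 0.4874  0.3359 -0.0128] F [-7.5 -3.8 21.9] gap 0.0856 toolx [ 0.998 -0.056 -0.01 ] toolz [-0.007  0.054 -0.998]
shift to [0.609, 0.3145, 0.15] [ 0.121   0.0057 -0.1645]
```

```bash
python3 -m jog '[[[0,0,-0.03],0,100],[[0,0,-0.04],0,100],[[0,0,-0.04],0,100],[[0,0,-0.04],0,100],[[0.02,0,-0.02],0,100],[[0.04,0.002,0],0,100],[[0.035,0.002,0],0,100],[[0.012,0,0],0,100]]'; python3 st.py .611 .3145 .15
```

```text
time: 29.43
tcp_pos: [0.5959, 0.3168, 0.1669]
orientation: [-3.086, 0.078, 0.005]
force: [0.7, 1.0, -1.0]
finger_gap: 0.0857
t 29.48 tcp [0.597  0.3169 0.1665] F [ 3.4  0.7 -0.2] gap 0.0859 toolx [ 0.999 -0.051 -0.004] toolz [-0.001  0.055 -0.999]
shift to [0.611, 0.3145, 0.15] [0.0142 0.0026 0.0164]
```

```bash
python3 -m jog '[[[0.011,0.002,0],0,100],[[0.003,0,0.01],0,100],[[0,0,0.02],0,100],[[0,0,0.012],0,100]]'; python3 st.py .611 .3145 .08
python3 - <<'E'
from h import *
for n in ("wrist","scene"):
    d=r.get_image(n);cv2.imwrite(f"pics/q_{n}.png",d["pixels"][:,:,::-1])
E
```

```text
time: 29.82
tcp_pos: [0.6147, 0.3174, 0.1245]
orientation: [-3.082, 0.082, -0.005]
force: [-0.6, -1.4, -0.8]
finger_gap: 0.0856
t 29.87 tcp [0.6132 0.317  0.122 ] F [ 0.   0.5 -1.9] gap 0.0854 toolx [ 0.999 -0.053 -0.002] toolz [ 0.001  0.056 -0.998]
shift to [0.611, 0.3145, 0.08] [-0.002   0.005   0.0418]
```

View pics/q_wrist.png

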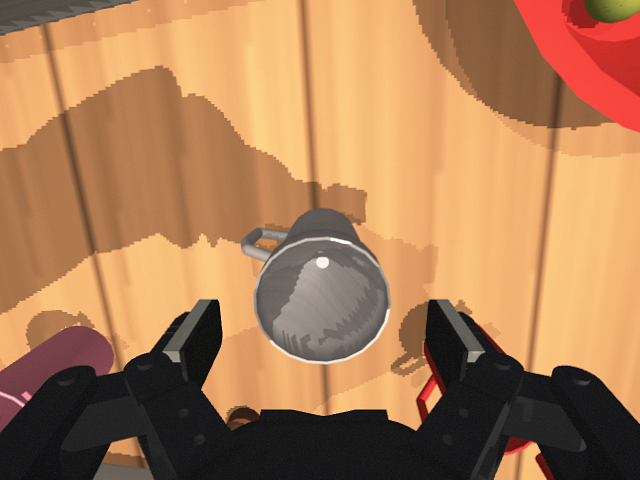

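```bash
python3 -m jog '[[[-0.001,0.002,0.012],0,100],[[0,0.002,0.015],0,100],[[0,0.001,0.008],0,100],[[0,0,0.002],0,100]]'; python3 st.py .611 .3145 .08
```

```text
time: 30.3
tcp_pos: [0.6123, 0.3163, 0.0901]
orientation: [-3.081, 0.078, -0.008]
force: [-0.1, -0.3, -0.2]
finger_gap: 0.0851
t 30.35 tcp [0.6123 0.3164 0.0902] F [-0.1 -0.3 -0.9] gap 0.0854 toolx [ 0.999 -0.05   0.004] toolz [ 0.007  0.06  -0.998]
shift to [0.611, 0.3145, 0.08] [-0.0012  0.0026  0.01  ]
```

```bash
python3 -m jog '[[[-0.001,0.002,0.007],0,100],[[0,0.001,0.003],0,100]]'; python3 st.py .611 .3145 .08
python3 - <<'E'
from h import *
d=r.get_image("side");crop(d,180,310,120,90,6,"q2.png")
E
```

```text
time: 30.52
tcp_pos: [0.6119, 0.3149, 0.0815]
orientation: [-3.079, 0.076, -0.012]
force: [-0.0, -1.1, -0.7]
finger_gap: 0.0855
t 30.57 tcp [0.6122 0.3149 0.0815] F [ 0.2  0.5 -1.1] gap 0.0854 toolx [ 0.999 -0.05   0.007] toolz [ 0.01   0.061 -0.998]
shift to [0.611, 0.3145, 0.08] [-0.0012  0.0006  0.0015]
```

View pics/q2.png

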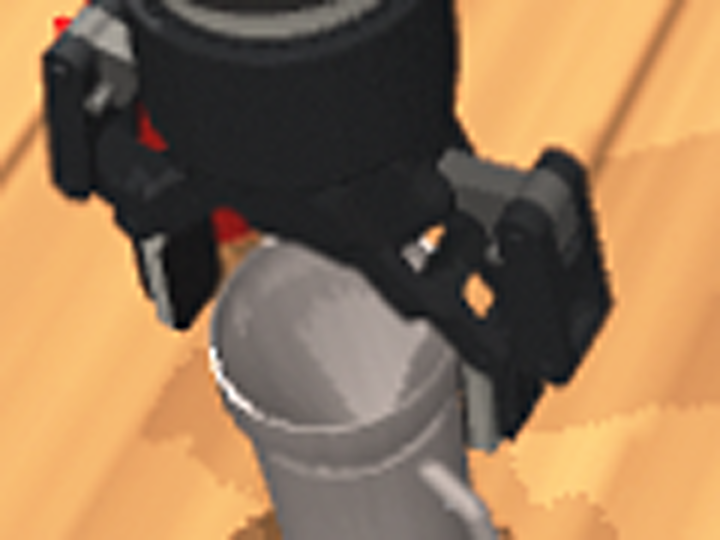

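```bash
python3 -m jog '[[[0,0,0],0,60],[[0,0,0],0,60],[[0,0,0],0,60],[[0,0,0],0,60],[[0,0,0],0,60]]' 30; python3 st.py .611 .3145 .08
python3 - <<'E'
from h import *
d=r.get_image("side");crop(d,180,310,120,90,6,"q3.png")
E
```

```text
time: 31.03
tcp_pos: [0.6129, 0.3152, 0.0834]
orientation: [-3.078, 0.077, -0.015]
force: [-0.4, 0.3, -0.8]
finger_gap: 0.0653
t 31.08 tcp [0.6129 0.3152 0.0834] F [-0.3 -0.4 -1.4] gap 0.0652 toolx [ 0.999 -0.05   0.008] toolz [ 0.012  0.062 -0.998]
shift to [0.611, 0.3145, 0.08] [-0.0019  0.001   0.0033]
```

View pics/q3.png

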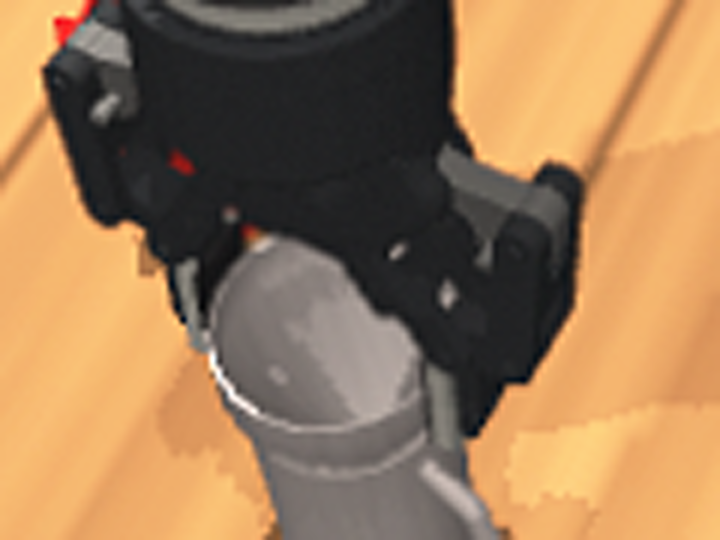

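```bash
python3 -m jog '[[[0,0,-0.01],0,60],[[0,0,-0.025],0,60],[[0,0,-0.038],0,60],[[0,0,-0.038],0,60],[[0,0,-0.038],0,60],[[0,0,-0.038],0,60],[[0,0,-0.03],0,60],[[0,0,-0.01],0,60]]'; python3 st.py .505 .012 .31
python3 - <<'E'
from h import *
d=r.get_image("side");cv2.imwrite("pics/r1.png",d["pixels"][:,:,::-1])
E
```

```text
time: 31.8
tcp_pos: [0.607, 0.2988, 0.3185]
orientation: [-3.083, 0.077, -0.003]
force: [0.9, 0.1, 0.5]
finger_gap: 0.0653
t 31.85 tcp [0.6077 0.2991 0.3199] F [0.4 0.9 2.3] gap 0.0651 toolx [ 0.999 -0.05   0.003] toolz [ 0.006  0.059 -0.998]
shift to [0.505, 0.012, 0.31] [-0.0882  0.2919 -0.0077]
```

View pics/r1.png

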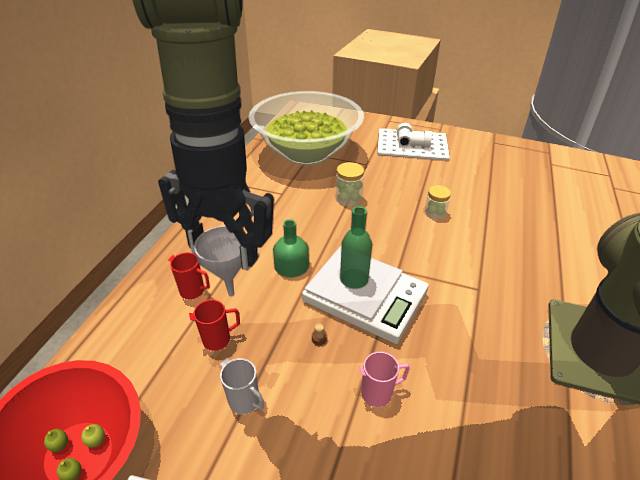

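```bash
python3 -m jog '[[[-0.009,0.03,0],0,60],[[-0.012,0.04,0],0,60],[[-0.012,0.04,0],0,60],[[-0.012,0.04,0],0,60],[[-0.012,0.04,0],0,60],[[-0.012,0.035,0],0,60],[[-0.006,0.02,0],0,60]]'; python3 st.py .505 .012 .31
```

```text
time: 32.48
tcp_pos: [0.516, 0.0576, 0.2908]
orientation: [-3.084, 0.06, 0.013]
force: [0.5, 0.3, -1.2]
finger_gap: 0.0652
t 32.53 tcp [0.5147 0.0551 0.2905] F [-3.2 -2.1 -2.1] gap 0.0651 toolx [ 0.999 -0.041 -0.012] toolz [-0.009  0.054 -0.998]
shift to [0.505, 0.012, 0.31] [-0.0081  0.0423 -0.0218]
```

```bash
python3 -m jog '[[[-0.004,0.02,-0.02],0,60],[[-0.002,0.014,-0.01],0,60],[[0,0.005,-0.003],0,60]]'; python3 st.py .508 .015 .31
python3 - <<'E'
from h import *
ims=[]
for n,(x0,y0) in (("scene",(280,60)),("side",(300,100))):
    d=r.get_image(n); im=d["pixels"][y0:y0+150,x0:x0+100,::-1]; ims.append(cv2.resize(im,None,fx=4,fy=4,interpolation=cv2.INTER_CUBIC))
cv2.imwrite("pics/s1.png",np.hstack(ims))
E
```

```text
time: 32.78
tcp_pos: [0.5024, 0.0119, 0.3171]
orientation: [-3.086, 0.069, 0.033]
force: [-0.6, 0.4, -0.2]
finger_gap: 0.0649
t 32.83 tcp [0.5028 0.0117 0.3172] F [-0.7 -0.7 -0.4] gap 0.065 toolx [ 0.999 -0.044 -0.022] toolz [-0.019  0.054 -0.998]
shift to [0.508, 0.015, 0.31] [ 0.0052 -0.0031  0.0073]
```

View pics/s1.png

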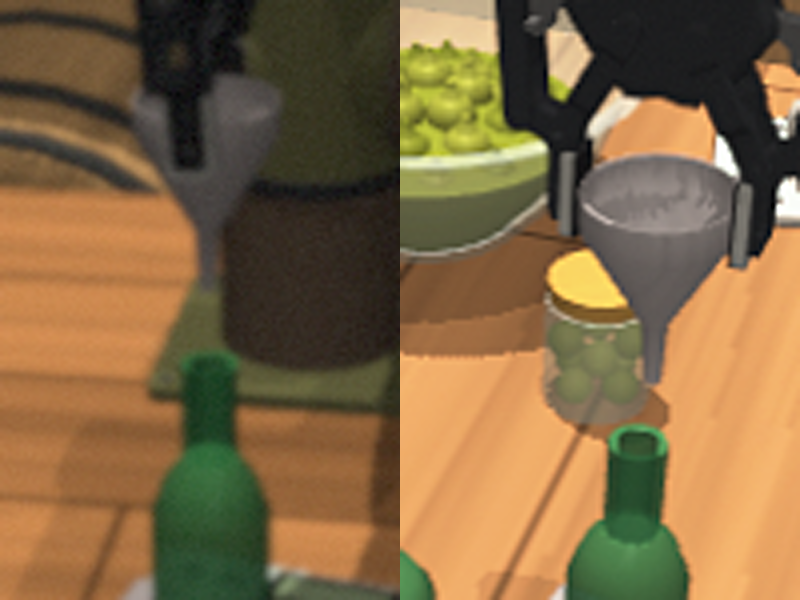

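```bash
cat >> h.py <<'E'
def tri(obs):
    A=np.zeros((3,3));b=np.zeros(3)
    for n,(u,v) in obs.items():
        o,w=ray(r.get_image(n),u,v);w/=np.linalg.norm(w);P=np.eye(3)-np.outer(w,w);A+=P;b+=P@o
    return np.linalg.solve(A,b).round(4)
E
python3 - <<'E'
from h import *
t=tri(dict(scene=(332,132),side=(363.3,195.2)));m=tri(dict(scene=(332.6,150.4),side=(359.6,210.6)));print(t,m,m-t)
E
python3 st.py .508 .015 .31
```

```text
[0.5015 0.0114 0.2559] [0.5059 0.0125 0.2212] [ 0.0044  0.0011 -0.0347]
t 33.18 tcp [0.5033 0.0142 0.3166] F [-1.   0.1 -0.4] gap 0.065 toolx [ 0.999 -0.041 -0.022] toolz [-0.02   0.055 -0.998]
shift to [0.508, 0.015, 0.31] [ 0.0048 -0.0006  0.0065]
```

```bash
python3 -m jog '[[[0.004,0,0.006],0,60],[[0.001,0,0.008],0,60],[[0.0,0,0.005],0,60]]'; python3 st.py .508 .015 .29
python3 - <<'E'
from h import *
ims=[]
for n,(x0,y0) in (("scene",(290,110)),("side",(320,160))):
    d=r.get_image(n); im=d["pixels"][y0:y0+75,x0:x0+60,::-1]; ims.append(cv2.resize(im,None,fx=6.6,fy=6.6,interpolation=cv2.INTER_CUBIC))
cv2.imwrite("pics/s2.png",np.hstack(ims))
E
```

```text
time: 33.43
tcp_pos: [0.5093, 0.0167, 0.2963]
orientation: [-3.086, 0.06, 0.03]
force: [0.6, -0.4, -1.2]
finger_gap: 0.0652
t 33.48 tcp [0.5086 0.0167 0.2953] F [-0.2 -0.2 -1.1] gap 0.0654 toolx [ 0.999 -0.038 -0.023] toolz [-0.02   0.056 -0.998]
shift to [0.508, 0.015, 0.29] [-0.0005  0.002   0.0052]
```

View pics/s2.png

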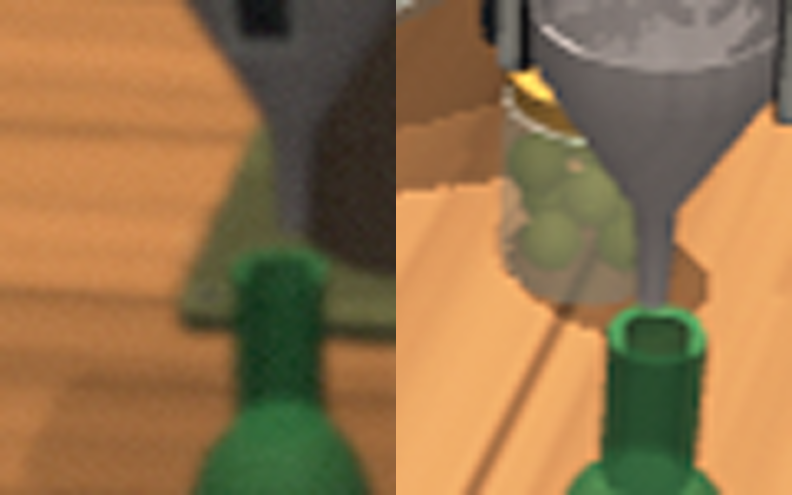

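```bash
python3 - <<'E'
from h import *
t=tri(dict(scene=(333.9,146.4),side=(358.8,206.4)));m=tri(dict(scene=(332.6,150.6),side=(359.5,210.5)));print(t,m,m-t)
E
python3 st.py .508 .014 .285
```

```text
[0.5077 0.0149 0.231 ] [0.5062 0.0124 0.2211] [-0.0015 -0.0025 -0.0099]
t 33.83 tcp [0.5093 0.0162 0.298 ] F [-0.2 -0.7 -0.5] gap 0.0654 toolx [ 0.999 -0.039 -0.019] toolz [-0.017  0.055 -0.998]
shift to [0.508, 0.014, 0.285] [-0.001   0.003   0.0129]
```

```bash
python3 -m jog '[[[-0.001,0.003,0.007],0,60],[[0,0.001,0.008],0,60],[[0,0.0005,0.006],0,60]]'; python3 st.py .508 .014 .28
python3 - <<'E'
from h import *
ims=[]
for n,(x0,y0) in (("scene",(290,110)),("side",(320,160))):
    d=r.get_image(n); im=d["pixels"][y0:y0+75,x0:x0+60,::-1]; ims.append(cv2.resize(im,None,fx=6.6,fy=6.6,interpolation=cv2.INTER_CUBIC))
cv2.imwrite("pics/s3.png",np.hstack(ims))
E
```

```text
time: 34.08
tcp_pos: [0.5091, 0.0125, 0.2773]
orientation: [-3.086, 0.061, 0.02]
force: [-0.2, 0.2, -0.9]
finger_gap: 0.0651
t 34.13 tcp [0.5082 0.0124 0.2759] F [-0.2 -0.3 -0.6] gap 0.0651 toolx [ 0.999 -0.039 -0.017] toolz [-0.015  0.055 -0.998]
shift to [0.508, 0.014, 0.28] [-0.0003 -0.0018 -0.004 ]
```

View pics/s3.png

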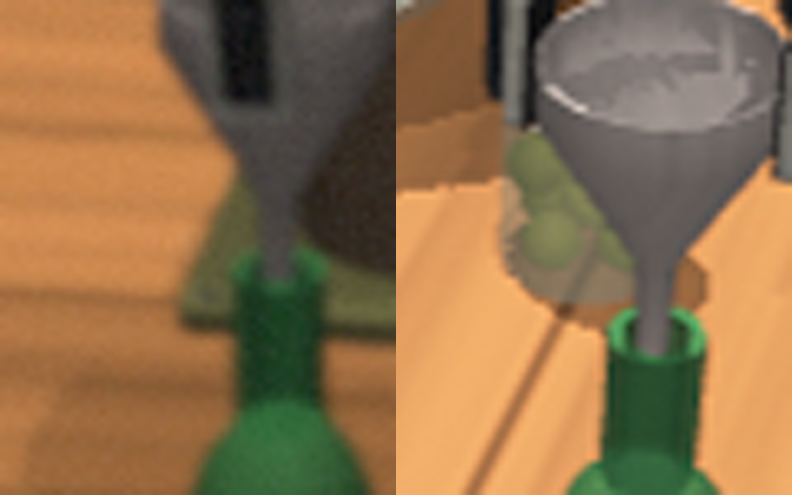

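```bash
python3 -m jog '[[[0,0.0,0.006],0,60],[[0,0.0005,0.008],0,60],[[0,0.0005,0.004],0,60]]'; python3 st.py .508 .0135 .248
```

```text
time: 34.48
tcp_pos: [0.509, 0.0126, 0.2588]
orientation: [-3.086, 0.061, 0.02]
force: [-0.2, 0.0, -0.6]
finger_gap: 0.0658
t 34.53 tcp [0.5086 0.0126 0.2581] F [-0.8  0.2 -1.3] gap 0.0654 toolx [ 0.999 -0.039 -0.015] toolz [-0.013  0.055 -0.998]
shift to [0.508, 0.0135, 0.248] [-0.0005 -0.0003  0.0102]
```

```bash
python3 -m jog '[[[0,0.0,0.005],0,60],[[0,0.0,0.003],0,60]]'; python3 st.py .508 .0135 .248
python3 - <<'E'
from h import *
ims=[]
for n,(x0,y0) in (("scene",(290,110)),("side",(320,160))):
    d=r.get_image(n); im=d["pixels"][y0:y0+75,x0:x0+60,::-1]; ims.append(cv2.resize(im,None,fx=6.6,fy=6.6,interpolation=cv2.INTER_CUBIC))
cv2.imwrite("pics/s4.png",np.hstack(ims))
E
```

```text
time: 34.7
tcp_pos: [0.5084, 0.0131, 0.2495]
orientation: [-3.086, 0.061, 0.022]
force: [-2.3, -0.7, 0.0]
finger_gap: 0.0655
t 34.75 tcp [0.5082 0.0131 0.2491] F [-0.7 -0.6 -0.9] gap 0.0652 toolx [ 0.999 -0.039 -0.016] toolz [-0.014  0.055 -0.998]
shift to [0.508, 0.0135, 0.248] [-0.0002 -0.0004  0.0011]
```

View pics/s4.png

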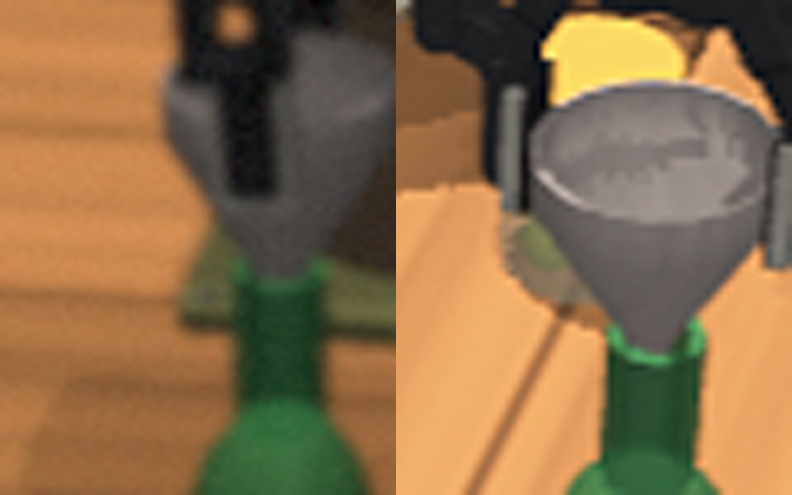

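```bash
python3 -m jog '[[[0,0.0,0.002],0,60],[[0,0.0,0.001],0,60]]'; python3 st.py .508 .0135 .248
```

```text
time: 35.02
tcp_pos: [0.5088, 0.0132, 0.2475]
orientation: [-3.086, 0.061, 0.02]
force: [-0.5, 0.3, 1.1]
finger_gap: 0.0652
t 35.07 tcp [0.5088 0.0132 0.2475] F [-0.5  0.5  0.2] gap 0.0649 toolx [ 0.999 -0.039 -0.014] toolz [-0.012  0.055 -0.998]
shift to [0.508, 0.0135, 0.248] [-0.0008 -0.0003 -0.0005]
```

```bash
python3 -m jog '[[[0,0,0.0005],0,80],[[0,0,0],0,86],[[0,0,0],0,100],[[0,0,0],0,100],[[0,0,0],0,100]]'; python3 st.py .508 .0135 .248
python3 - <<'E'
from h import *
ims=[]
for n,(x0,y0) in (("scene",(270,110)),("side",(300,160))):
    d=r.get_image(n); im=d["pixels"][y0:y0+125,x0:x0+100,::-1]; ims.append(cv2.resize(im,None,fx=4,fy=4,interpolation=cv2.INTER_CUBIC))
cv2.imwrite("pics/s5.png",np.hstack(ims))
E
```

```text
time: 35.48
tcp_pos: [0.51, 0.0133, 0.2478]
orientation: [-3.086, 0.06, 0.015]
force: [0.1, 0.3, -0.7]
finger_gap: 0.0855
t 35.53 tcp [0.51   0.0133 0.2478] F [-0.4 -0.1 -0. ] gap 0.0856 toolx [ 0.999 -0.039 -0.011] toolz [-0.009  0.056 -0.998]
shift to [0.508, 0.0135, 0.248] [-0.002  -0.0001 -0.0002]
```

View pics/s5.png

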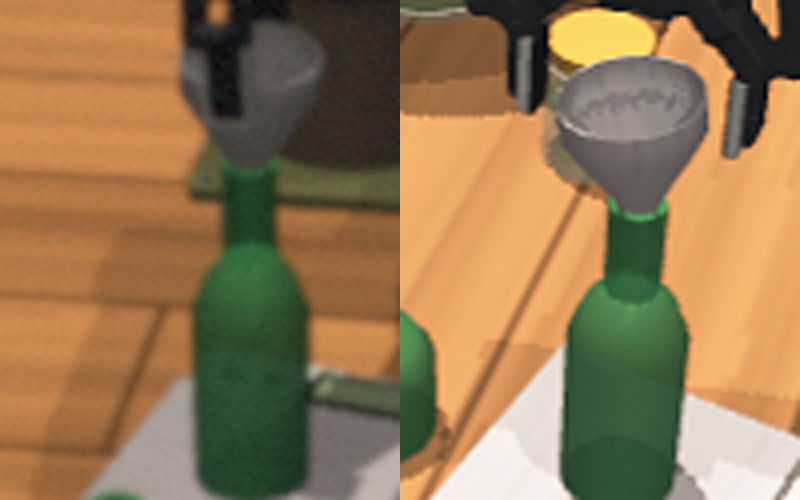

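```bash
python3 -m jog '[[[0,0,-0.015],0,100],[[0,0,-0.03],0,100],[[0,0,-0.035],0,100],[[0,0,-0.025],0,100]]'; python3 st.py .49 .33 .2
```

```text
time: 35.97
tcp_pos: [0.5064, 0.0076, 0.3491]
orientation: [-3.085, 0.06, 0.04]
force: [0.8, 0.5, 0.5]
finger_gap: 0.0854
t 36.02 tcp [0.5083 0.0074 0.3535] F [ 2.9 -0.9  4. ] gap 0.0852 toolx [ 0.999 -0.039 -0.019] toolz [-0.017  0.056 -0.998]
shift to [0.49, 0.33, 0.2] [-0.0278 -0.3127  0.1714]
```

```bash
python3 -m jog '[[[-0.002,-0.025,0],-7,100],[[0.001,-0.038,0],-7,100],[[0.006,-0.038,0.01],-7,100],[[0.01,-0.037,0.02],-7,100],[[0.015,-0.035,0.02],-7,100],[[0.019,-0.033,0.02],-7,100],[[0.023,-0.03,0.02],-7,100],[[0.02,-0.022,0.02],-7,100],[[0.01,-0.01,0.02],-7,100],[[0,0,0.01],-7,100]]'; python3 st.py .49 .33 .12
```

```text
time: 36.85
tcp_pos: [0.4934, 0.3169, 0.2353]
orientation: [-2.545, -1.761, -0.059]
force: [-0.6, -0.4, -0.2]
finger_gap: 0.0858
t 36.9 tcp [0.4927 0.3156 0.2337] F [-1.2 -0.9 -1. ] gap 0.0854 toolx [0.35  0.935 0.055] toolz [ 0.002  0.058 -0.998]
shift to [0.49, 0.33, 0.12] [ 0.0063 -0.0054  0.1143]
```

```bash
python3 -m jog '[[[0,0,0.03],0,100],[[0,0,0.04],0,100],[[0,0,0.04],0,100],[[0,0,0.04],0,100],[[0,0,0.035],0,100],[[0,0,0.02],0,100],[[0,0,0.012],0,100]]'; python3 st.py .49 .33 0
python3 - <<'E'
from h import *
d=r.get_image("side");cv2.imwrite("pics/t1.png",d["pixels"][:,:,::-1])
E
```

```text
time: 37.48
tcp_pos: [0.5, 0.3308, 0.0159]
orientation: [-2.56, -1.742, -0.077]
force: [-0.4, -0.2, -0.0]
finger_gap: 0.0854
t 37.53 tcp [0.4985 0.3298 0.0138] F [-0.1 -1.2 -2.9] gap 0.0854 toolx [0.367 0.928 0.062] toolz [ 0.013  0.062 -0.998]
shift to [0.49, 0.33, 0.0] [-0.0038 -0.0078  0.0137]
```

View pics/t1.png

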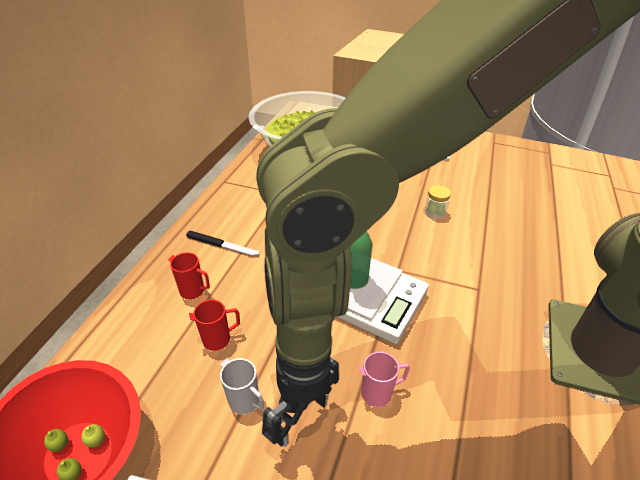

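Free of neighbours. Press gently with open fingers to square the tool.

```bash
python3 -m jog '[[[0,0,0.008],0,100],[[0,0,0.007],0,100],[[0,0,0.005],0,100],[[0,0,0.004],0,100],[[0,0,0.004],0,100],[[0,0,0.003],0,100]]'; python3 st.py .49 .33 0
```

```text
time: 38.08
tcp_pos: [0.5053, 0.3341, -0.0101]
orientation: [-2.565, -1.736, -0.09]
force: [-7.6, -4.3, 33.7]
finger_gap: 0.0854
t 38.13 tcp [ 0.5052  0.3341 -0.0097] F [-2.2 -2.5  7.7] gap 0.0851 toolx [0.371 0.926 0.072] toolz [ 0.024  0.068 -0.997]
shift to [0.49, 0.33, 0.0] [-0.0087 -0.0126 -0.0104]
```

```bash
python3 -m jog '[[[0,0,0.003],0,100],[[0,0,0.003],0,100],[[0,0,0.003],0,100],[[0,0,0.003],0,100],[[0,0,0.003],0,100],[[0,0,0.003],0,100],[[0,0,0.003],0,100],[[0,0,0.003],0,100]]'; python3 st.py .49 .33 0
```

```text
time: 38.8
tcp_pos: [0.5056, 0.334, -0.0098]
orientation: [-2.574, -1.732, -0.101]
force: [-5.4, -3.8, 20.5]
finger_gap: 0.0853
t 38.85 tcp [ 0.5055  0.334  -0.0098] F [-5.9 -3.9 20.6] gap 0.085 toolx [0.375 0.924 0.075] toolz [ 0.033  0.068 -0.997]
shift to [0.49, 0.33, 0.0] [-0.0087 -0.0128 -0.0106]
```

```bash
python3 -m jog '[[[0.006,0,0.003],0,100],[[0.006,0,0.003],0,100],[[0.006,0,0.003],0,100],[[0.006,0,0.003],0,100],[[0.006,0,0.003],0,100],[[0.006,0,0.003],0,100]]'; python3 st.py .49 .33 0
```

```text
time: 39.35
tcp_pos: [0.5204, 0.356, -0.0106]
orientation: [-2.601, -1.736, -0.094]
force: [-3.9, -6.7, 15.1]
finger_gap: 0.0855
t 39.4 tcp [ 0.5212  0.3572 -0.0105] F [-4.1 -7.2 17.7] gap 0.0855 toolx [0.382 0.922 0.059] toolz [ 0.044  0.045 -0.998]
shift to [0.49, 0.33, 0.0] [-0.0364 -0.0182 -0.0131]
```

```bash
python3 -m jog '[[[0.005,-0.003,0.003],0,100],[[0.005,-0.003,0.003],0,100],[[0.005,-0.003,0.003],0,100],[[0.005,-0.003,0.003],0,100],[[0.005,-0.003,0.003],0,100],[[0.005,-0.003,0.003],0,100]]'; python3 st.py .49 .33 0
```

```text
time: 39.9
tcp_pos: [0.5268, 0.3832, -0.0107]
orientation: [2.604, 1.724, 0.113]
force: [-0.9, -7.3, 15.2]
finger_gap: 0.0853
t 39.95 tcp [ 0.527   0.3845 -0.0107] F [-1.1 -6.2 15.3] gap 0.0851 toolx [0.388 0.92  0.053] toolz [ 0.07   0.027 -0.997]
shift to [0.49, 0.33, 0.0] [-0.0639 -0.0121 -0.0147]
```

```bash
python3 -m jog '[[[0,0,-0.03],0,100],[[0,0,-0.04],0,100],[[0,0,-0.04],0,100],[[0,0,-0.04],0,100],[[0,0,-0.02],0,100]]'; python3 st.py .611 .31 .15
python3 - <<'E'
from h import *
for n in ("wrist",):
    d=r.get_image(n);cv2.imwrite(f"pics/u_{n}.png",d["pixels"][:,:,::-1])
d=r.get_image("side");crop(d,200,340,100,80,7,"u_side.png")
d=r.get_image("scene");crop(d,440,220,80,90,6,"u_scene.png")
E
```

```text
time: 40.37
tcp_pos: [0.5115, 0.3775, 0.1605]
orientation: [2.604, 1.724, 0.098]
force: [0.7, 0.4, -0.4]
finger_gap: 0.0852
t 40.42 tcp [0.513  0.3787 0.1639] F [0.5 0.8 1.9] gap 0.0854 toolx [0.389 0.92  0.048] toolz [ 0.066  0.024 -0.998]
shift to [0.611, 0.31, 0.15] [-0.0258  0.1162  0.0188]
```

View pics/u_wrist.png

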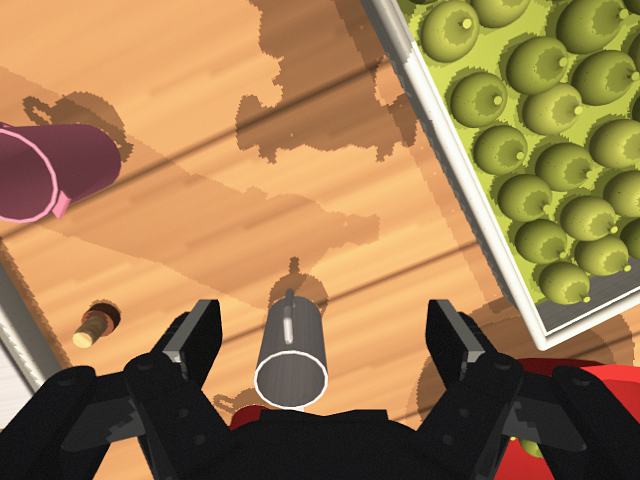

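View pics/u_side.png

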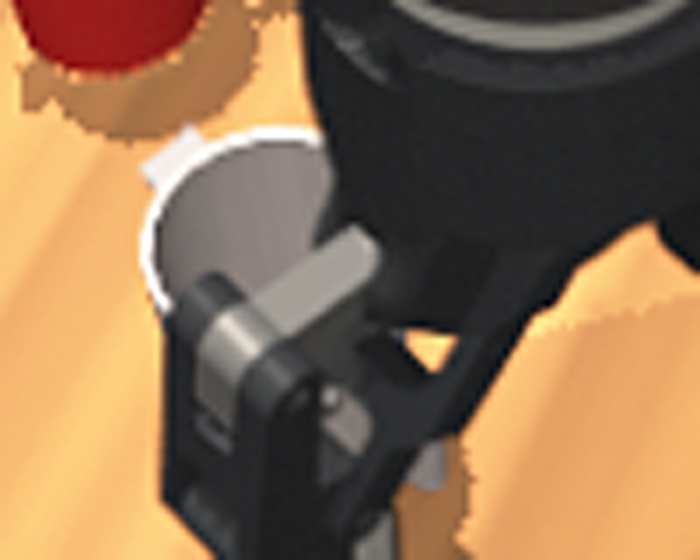

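View pics/u_scene.png

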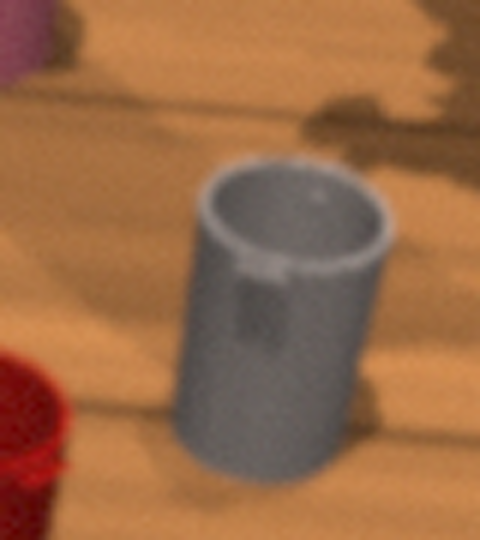

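```bash
python3 - <<'E'
from h import *
d=r.get_image("wrist");print(onz(d,291.5,379,.085), onz(d,291.5,262,0))
d=r.get_image("scene");print(onz(d,489.3,256,.085))
E
python3 st.py .611 .313 .15
```

```text
[0.60135898 0.31613686 0.085     ] [0.54837137 0.33629741 0.        ]
[0.61353038 0.31386906 0.085     ]
t 40.72 tcp [0.509  0.3754 0.1531] F [-0.3  0.3 -0. ] gap 0.0853 toolx [0.389 0.92  0.034] toolz [ 0.054  0.014 -0.998]
shift to [0.611, 0.313, 0.15] [-0.0178  0.118   0.0077]
```

```bash
python3 -m jog '[[[-0.005,0.03,-0.005],0,100],[[-0.006,0.04,-0.005],0,100],[[-0.005,0.03,-0.003],0,100],[[-0.002,0.012,0],0,100]]'; python3 st.py .612 .314 .12
```

```text
time: 41.05
tcp_pos: [0.6002, 0.3137, 0.1621]
orientation: [2.599, 1.736, 0.058]
force: [0.8, 0.5, 0.5]
finger_gap: 0.0857
t 41.1 tcp [0.601  0.3128 0.1613] F [ 2.2  0.2 -0. ] gap 0.0855 toolx [0.384 0.923 0.021] toolz [ 0.04   0.007 -0.999]
shift to [0.612, 0.314, 0.12] [0.0044 0.0083 0.0417]
```

```bash
python3 -m jog '[[[0.003,0.006,0.01],0,100],[[0.001,0.002,0.025],0,100],[[0,0,0.025],0,100],[[0,0,0.01],0,100]]'; python3 st.py .612 .314 .1
python3 - <<'E'
from h import *
d=r.get_image("side");crop(d,170,310,130,120,5,"v_side.png")
d=r.get_image("scene");crop(d,430,190,110,120,5,"v_scene.png")
E
```

```text
time: 41.43
tcp_pos: [0.6132, 0.3147, 0.0864]
orientation: [2.602, 1.733, 0.056]
force: [-1.3, -1.0, -0.3]
finger_gap: 0.0857
t 41.48 tcp [0.6119 0.3143 0.0848] F [-0.1 -0.2 -0.5] gap 0.0856 toolx [0.385 0.923 0.019] toolz [ 0.035  0.006 -0.999]
shift to [0.612, 0.314, 0.1] [ 0.      0.0006 -0.0152]
```

View pics/v_side.png

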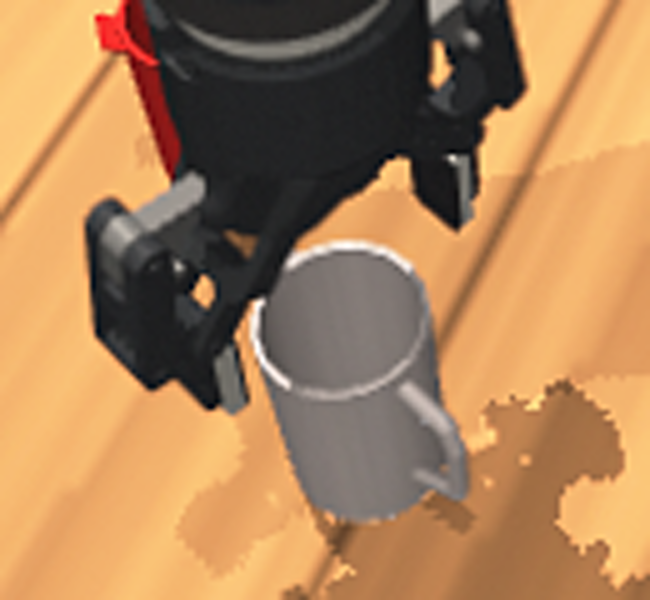

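View pics/v_scene.png

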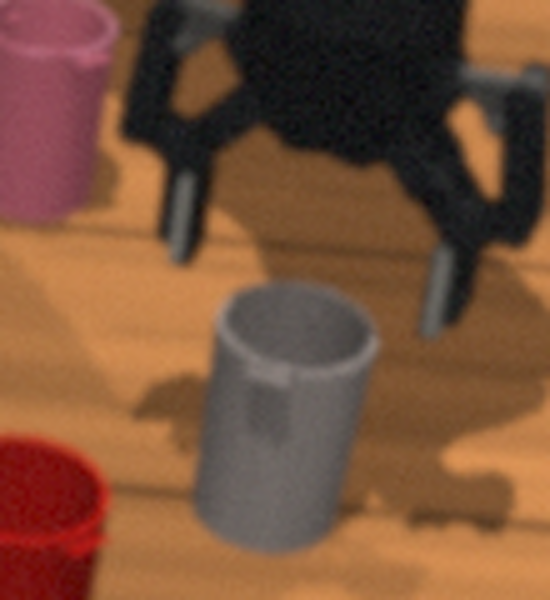

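Run:
```python
from h import *
d=r.get_image("scene");q=proj(d,[[.612,.314,.098],[.6115,.3135,.085]]);print((q-[430,190])*5)
d=r.get_image("side");q=proj(d,[[.612,.314,.098],[.6115,.3135,.085]]);print((q-[170,310])*5)
```

```text
[[302.09862461 297.92757749]
 [295.06386293 326.65762772]]
[[338.93477291 300.10681721]
 [346.10971642 321.88641661]]
```

```bash
python3 -m jog '[[[0,0,0.012],0,100],[[0,0,0.018],0,100],[[0,0,0.012],0,100],[[0,0,0.004],0,100]]'; python3 st.py .612 .314 .035
```

```text
time: 42.02
tcp_pos: [0.6229, 0.3205, 0.052]
orientation: [2.598, 1.734, 0.092]
force: [-0.5, -0.5, -0.4]
finger_gap: 0.0853
t 42.07 tcp [0.6227 0.3204 0.0517] F [ 0.5  0.1 -0.5] gap 0.0855 toolx [0.383 0.923 0.039] toolz [ 0.058  0.018 -0.998]
shift to [0.612, 0.314, 0.035] [-0.0107 -0.0082  0.016 ]
```

Run:
```python
from h import *
d=r.get_image("side");crop(d,170,310,130,120,5,"w_side.png")
d=r.get_image("scene");crop(d,430,190,110,120,5,"w_scene.png")
d=r.get_image("wrist");cv2.imwrite("pics/w_w.png",d["pixels"][:,:,::-1])
```

```text
(no output)
```

View pics/w_side.png

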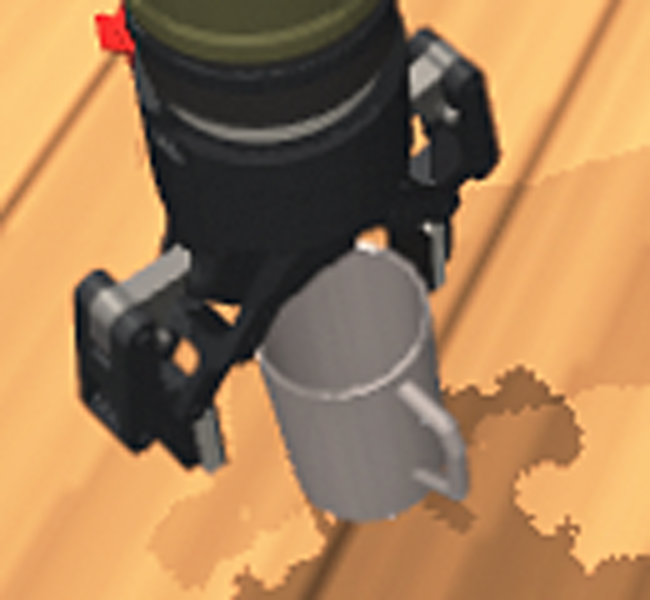

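View pics/w_scene.png

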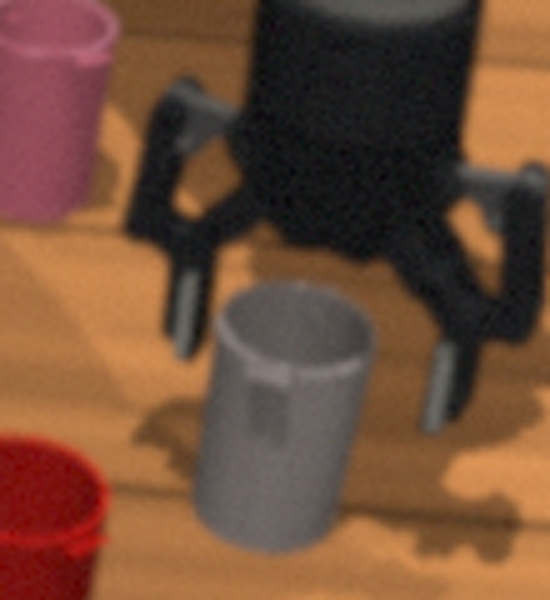

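View pics/w_w.png

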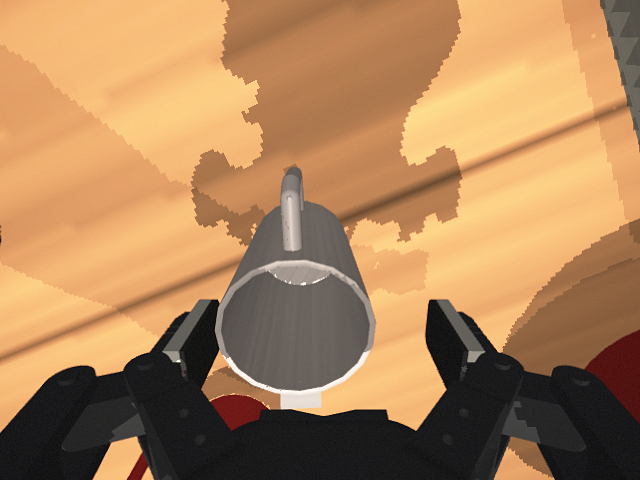

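```bash
python3 -m jog '[[[-0.007,-0.006,0],0,100],[[-0.004,-0.003,0.003],0,100]]'; python3 st.py .612 .314 .035
```

```text
time: 42.38
tcp_pos: [0.6137, 0.3154, 0.0525]
orientation: [2.597, 1.733, 0.103]
force: [-0.2, 0.1, 0.3]
finger_gap: 0.0853
t 42.43 tcp [0.6128 0.3148 0.0517] F [-0.2 -0.7 -0.2] gap 0.0854 toolx [0.383 0.923 0.044] toolz [ 0.064  0.021 -0.998]
shift to [0.612, 0.314, 0.035] [-0.0018 -0.0013  0.0166]
```

```bash
python3 -m jog '[[[-0.002,-0.002,0.01],0,100],[[-0.001,-0.001,0.005],0,100]]'; python3 st.py .612 .314 .035
```

```text
time: 42.6
tcp_pos: [0.6114, 0.3142, 0.0386]
orientation: [2.597, 1.732, 0.108]
force: [-0.5, -0.6, -0.6]
finger_gap: 0.0853
t 42.65 tcp [0.6113 0.3141 0.0381] F [-1.3  0.1 -1.2] gap 0.0853 toolx [0.383 0.923 0.047] toolz [ 0.068  0.023 -0.997]
shift to [0.612, 0.314, 0.035] [0.     0.0005 0.0032]
```

```bash
python3 -m jog '[[[0,0,0.002],0,50],[[0,0,0],0,50],[[0,0,0],0,50],[[0,0,0],0,50],[[0,0,0],0,50],[[0,0,0],0,50],[[0,0,0],0,50]]' 35; python3 st.py .475 -.132 .035
python3 - <<'E'
from h import *
d=r.get_image("side");crop(d,170,310,130,120,5,"x_side.png")
d=r.get_image("scene");crop(d,430,190,110,120,5,"x_scene.png")
E
```

```text
time: 43.23
tcp_pos: [0.6123, 0.3142, 0.0371]
orientation: [2.596, 1.731, 0.108]
force: [-0.8, 0.4, -0.5]
finger_gap: 0.0576
t 43.28 tcp [0.6123 0.3142 0.0371] F [ 0.2 -0.4 -0.2] gap 0.0576 toolx [0.383 0.923 0.047] toolz [ 0.068  0.023 -0.997]
shift to [0.475, -0.132, 0.035] [-0.4644  0.0452 -0.0174]
```

View pics/x_side.png

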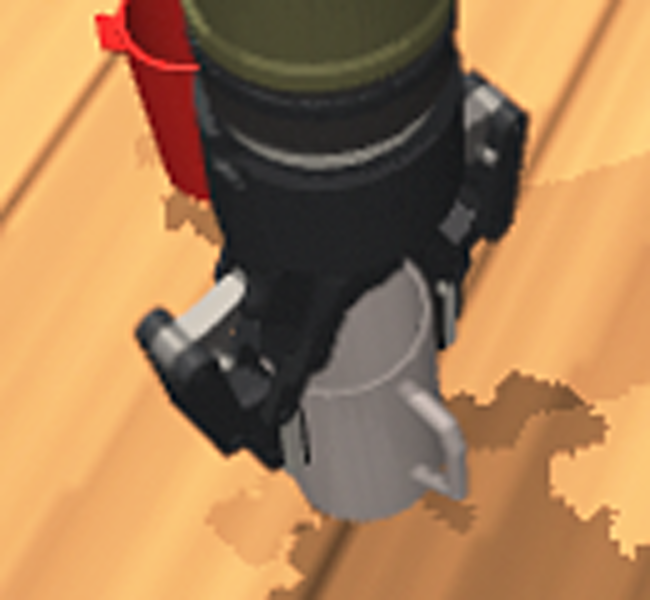

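View pics/x_scene.png

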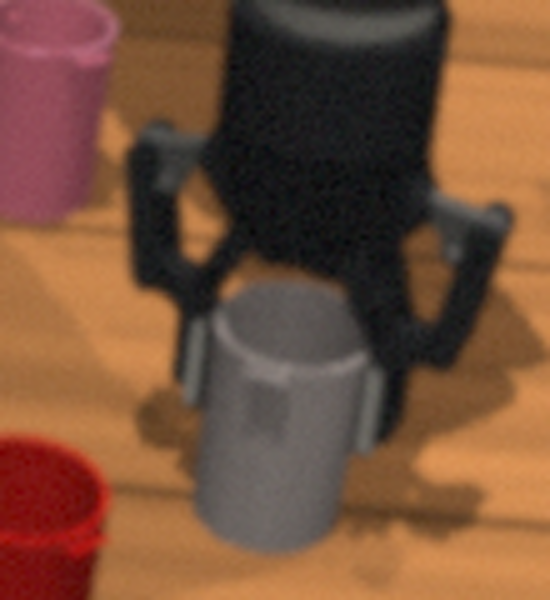

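```bash
python3 -m jog '[[[0,0,-0.01],0,50],[[0,0,-0.03],0,50],[[0,0,-0.04],0,50],[[0,0,-0.04],0,50],[[0,0,-0.03],0,50],[[-0.01,-0.014,-0.01],0,50],[[-0.021,-0.029,0],0,50],[[-0.021,-0.029,0],0,50]]'; python3 st.py .36 .26 .18
python3 - <<'E'
from h import *
d=r.get_image("side");cv2.imwrite("pics/y1.png",d["pixels"][:,:,::-1])
E
```

```text
time: 44.05
tcp_pos: [0.5188, 0.2914, 0.2007]
orientation: [2.598, 1.727, 0.118]
force: [-0.3, -0.6, -2.1]
finger_gap: 0.0577
t 44.1 tcp [0.5084 0.2876 0.1983] F [-8.4 -4.6 -2.3] gap 0.0578 toolx [0.384 0.922 0.042] toolz [ 0.061  0.02  -0.998]
shift to [0.36, 0.26, 0.18] [-0.0832 -0.1269  0.0087]
```

View pics/y1.png

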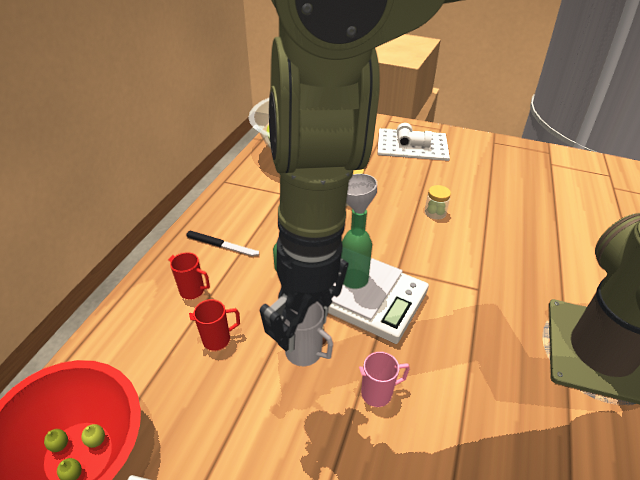

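Jug lifted. Continue around the front.

```bash
python3 -m jog '[[[-0.02,-0.03,0],0,50],[[-0.02,-0.03,0],0,50],[[-0.02,-0.03,0],0,50],[[-0.025,-0.02,0],0,50],[[-0.034,0.002,0],0,50],[[-0.036,0.009,0],0,50]]'; python3 st.py .33 .04 .18
```

```text
time: 44.65
tcp_pos: [0.3585, 0.1868, 0.188]
orientation: [2.592, 1.742, 0.115]
force: [1.3, -0.9, -1.6]
finger_gap: 0.0573
t 44.7 tcp [0.3552 0.1796 0.187 ] F [-5.3 -5.2 -2.3] gap 0.0571 toolx [0.381 0.924 0.043] toolz [ 0.066  0.019 -0.998]
shift to [0.33, 0.04, 0.18] [-0.1388  0.0298  0.0026]
```

```bash
python3 -m jog '[[[-0.035,0.008,0],0,50],[[-0.035,0.008,0],0,50],[[-0.035,0.01,0],0,50],[[-0.032,0.014,0],0,50],[[-0.03,0.018,0],0,50],[[-0.03,0.018,0],0,50],[[-0.028,0.02,0],0,50]]'; python3 st.py .36 -.13 .18
```

```text
time: 45.28
tcp_pos: [0.3589, -0.0675, 0.1879]
orientation: [2.58, 1.746, 0.122]
force: [0.9, 0.8, -1.7]
finger_gap: 0.0575
t 45.33 tcp [ 0.362  -0.0742  0.1886] F [ 3.  -4.6 -1.7] gap 0.0579 toolx [0.377 0.925 0.046] toolz [ 0.082  0.016 -0.997]
shift to [0.36, -0.13, 0.18] [-0.0528  0.0187  0.0076]
```

```bash
python3 -m jog '[[[-0.012,0.025,0],0,50],[[-0.003,0.035,0],0,50],[[0,0.032,0],0,50],[[0,0.018,0.01],0,50],[[0,0.006,0.015],0,50]]'; python3 st.py .475 -.132 .1
```

```text
time: 45.75
tcp_pos: [0.4709, -0.1418, 0.1766]
orientation: [2.585, 1.706, 0.129]
force: [0.6, -0.5, -1.6]
finger_gap: 0.0573
t 45.8 tcp [ 0.4703 -0.1414  0.1737] F [ 1.5 -1.  -3.5] gap 0.0573 toolx [0.391 0.919 0.046] toolz [ 0.089  0.012 -0.996]
shift to [0.475, -0.132, 0.1] [ 0.0071 -0.0051  0.0739]
```

```bash
python3 -m jog '[[[0.003,-0.003,0.02],0,50],[[0.003,-0.003,0.025],0,50],[[0.001,-0.003,0.025],0,50],[[0,-0.001,0.015],0,50]]'; python3 st.py .475 -.132 .045
```

```text
time: 46.13
tcp_pos: [0.4774, -0.1311, 0.0908]
orientation: [2.582, 1.701, 0.134]
force: [-0.2, -0.5, -2.0]
finger_gap: 0.0576
t 46.18 tcp [ 0.4759 -0.1306  0.0887] F [-1.4 -0.5 -2.9] gap 0.0575 toolx [0.393 0.919 0.047] toolz [ 0.094  0.01  -0.995]
shift to [0.475, -0.132, 0.045] [-0.0037 -0.0039  0.0434]
```

```bash
python3 -m jog '[[[-0.002,-0.002,0.015],0,50],[[-0.001,-0.001,0.015],0,50],[[-0.001,-0.001,0.008],0,50]]'; python3 st.py .475 -.132 .0375
```

```text
time: 46.43
tcp_pos: [0.4757, -0.1317, 0.0519]
orientation: [2.583, 1.703, 0.133]
force: [0.6, -0.2, -1.2]
finger_gap: 0.0577
t 46.48 tcp [ 0.4746 -0.1315  0.0509] F [-1.1 -0.2 -2.8] gap 0.0577 toolx [0.392 0.919 0.046] toolz [ 0.094  0.01  -0.996]
shift to [0.475, -0.132, 0.0375] [-0.001  -0.0005  0.0133]
```

```bash
python3 -m jog '[[[0,-0.001,0.007],0,50],[[0,0,0.004],0,50]]'; python3 st.py .475 -.132 .0375
python3 - <<'E'
from h import *
ims=[]
for n,(x0,y0) in (("scene",(200,150)),("side",(330,180))):
    d=r.get_image(n); im=np.ascontiguousarray(d["pixels"][:,:,::-1])
    circ(im,d,(.4747,-.1317),.0,.027,(0,0,255))
    ims.append(cv2.resize(im[y0:y0+120,x0:x0+100],None,fx=4,fy=4))
cv2.imwrite("pics/z1.png",np.hstack(ims))
E
```

```text
time: 46.65
tcp_pos: [0.4757, -0.1311, 0.041]
orientation: [2.583, 1.703, 0.132]
force: [-0.7, -1.2, -1.5]
finger_gap: 0.0576
t 46.7 tcp [ 0.476  -0.1311  0.0407] F [ 0.1  0.4 -1.9] gap 0.0578 toolx [0.392 0.919 0.047] toolz [ 0.096  0.009 -0.995]
shift to [0.475, -0.132, 0.0375] [-0.0013 -0.0008  0.0031]
```

View pics/z1.png

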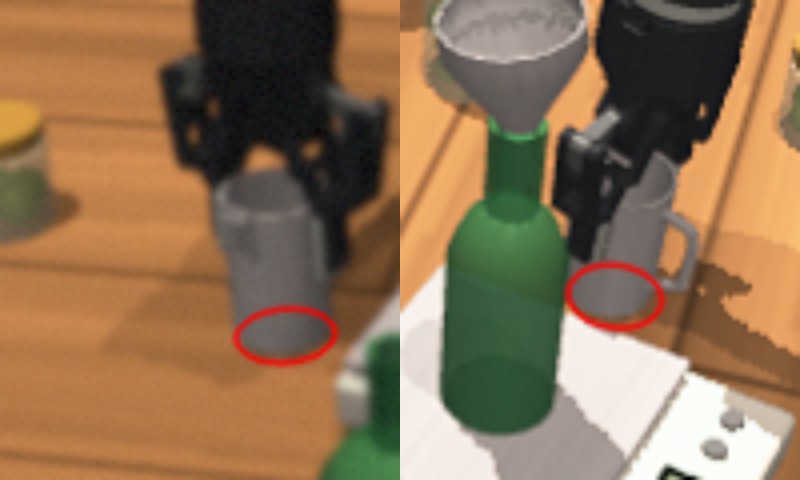

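```bash
python3 -m jog '[[[0,-0.0,0.002],0,50],[[0,0,0.0015],0,50]]'; python3 st.py .475 -.132 .0375; python3 -m jog '[[[0,-0.0,0.002],0,50],[[0,0,0.001],0,50]]'; python3 st.py .475 -.132 .0375
```

```text
time: 46.97
tcp_pos: [0.4779, -0.1317, 0.0391]
orientation: [2.581, 1.701, 0.136]
force: [0.2, 0.6, -1.6]
finger_gap: 0.0577
t 47.02 tcp [ 0.4779 -0.1317  0.039 ] F [-0.6 -1.2 -2.1] gap 0.0578 toolx [0.392 0.919 0.047] toolz [ 0.099  0.008 -0.995]
shift to [0.475, -0.132, 0.0375] [-0.0015 -0.0027  0.0012]
time: 47.18
tcp_pos: [0.4797, -0.1322, 0.0372]
orientation: [2.579, 1.7, 0.139]
force: [-1.7, 0.0, 8.3]
finger_gap: 0.0577
t 47.23 tcp [ 0.4796 -0.1322  0.0372] F [-1.9  0.4  6.7] gap 0.0579 toolx [0.392 0.919 0.047] toolz [ 0.102  0.007 -0.995]
shift to [0.475, -0.132, 0.0375] [-0.0016 -0.0043 -0.0007]
```

```bash
python3 -m jog '[[[-0.001,-0.002,-0.003],0,50],[[-0.002,-0.004,-0.001],0,50]]'; python3 st.py .475 -.132 .0375; python3 -m jog '[[[-0.001,-0.002,0.002],0,50],[[0,-0.001,0.002],0,50]]'; python3 st.py .475 -.132 .0375
```

```text
time: 47.4
tcp_pos: [0.4736, -0.1329, 0.0411]
orientation: [2.577, 1.699, 0.14]
force: [1.2, 0.6, -1.1]
finger_gap: 0.0572
t 47.45 tcp [ 0.4717 -0.1326  0.0407] F [-1.2  0.9 -2.3] gap 0.0577 toolx [0.392 0.919 0.047] toolz [ 0.102  0.007 -0.995]
shift to [0.475, -0.132, 0.0375] [0.0017 0.0025 0.0035]
time: 47.62
tcp_pos: [0.4697, -0.1329, 0.0372]
orientation: [2.577, 1.698, 0.14]
force: [0.1, -0.9, 11.7]
finger_gap: 0.0577
t 47.67 tcp [ 0.4699 -0.133   0.0372] F [-1.7 -0.1  6.5] gap 0.0577 toolx [0.392 0.919 0.047] toolz [ 0.105  0.006 -0.994]
shift to [0.475, -0.132, 0.0375] [0.0029 0.0043 0.0003]
```

```bash
python3 -m jog '[[[0,0,-0.001],0,70],[[0,0,0],0,75],[[0,0,0],0,85],[[0,0,0],0,100],[[0,0,0],0,100]]'; python3 st.py .47 -.133 .15
python3 - <<'E'
from h import *
ims=[]
for n,(x0,y0) in (("scene",(200,150)),("side",(330,180))):
    d=r.get_image(n); im=np.ascontiguousarray(d["pixels"][:,:,::-1])
    ims.append(cv2.resize(im[y0:y0+120,x0:x0+100],None,fx=4,fy=4))
cv2.imwrite("pics/z2.png",np.hstack(ims))
E
```

```text
time: 48.08
tcp_pos: [0.4696, -0.1329, 0.038]
orientation: [2.577, 1.697, 0.141]
force: [-0.8, -0.6, -0.2]
finger_gap: 0.0853
t 48.13 tcp [ 0.4695 -0.1329  0.038 ] F [0.4 0.4 0.2] gap 0.0854 toolx [0.392 0.919 0.047] toolz [ 0.105  0.006 -0.994]
shift to [0.47, -0.133, 0.15] [ 0.0054  0.011  -0.1113]
```

View pics/z2.png

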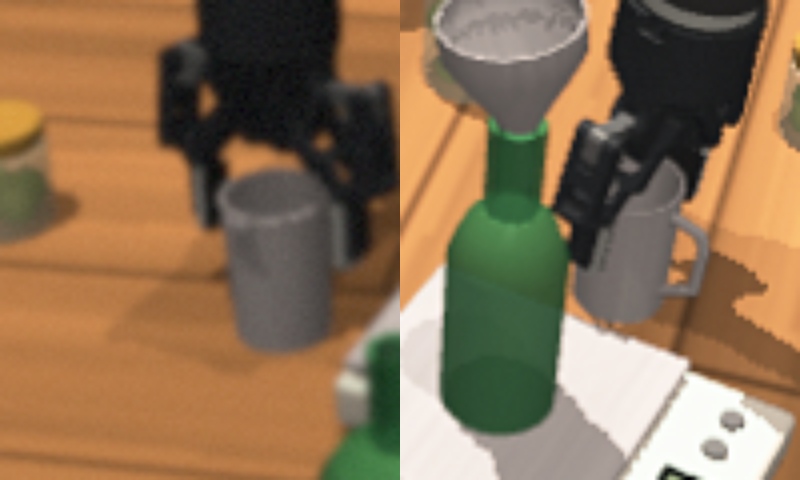

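```bash
python3 -m jog '[[[0.001,0.001,-0.012],0,100],[[0.001,0.003,-0.025],0,100],[[0.001,0.003,-0.035],0,100],[[0.001,0.003,-0.035],0,100],[[0,0,-0.03],0,100],[[0,0,-0.03],0,100],[[0,-0.02,-0.02],0,100],[[0,-0.03,0],0,100],[[0,-0.03,0],0,100]]'; python3 st.py .47 -.133 .15
python3 - <<'E'
from h import *
for n in("scene","side","wrist"):
    d=r.get_image(n);cv2.imwrite(f"pics/fin_{n}.png",d["pixels"][:,:,::-1])
E
```

```text
time: 48.98
tcp_pos: [0.3902, -0.1038, 0.2264]
orientation: [2.576, 1.696, 0.142]
force: [0.0, -0.5, 0.4]
finger_gap: 0.0852
t 49.03 tcp [ 0.3832 -0.1012  0.225 ] F [-6.6  2.5 -0. ] gap 0.0855 toolx [0.393 0.918 0.047] toolz [ 0.099  0.008 -0.995]
shift to [0.47, -0.133, 0.15] [0.0014 0.0853 0.083 ]
```

View pics/fin_scene.png

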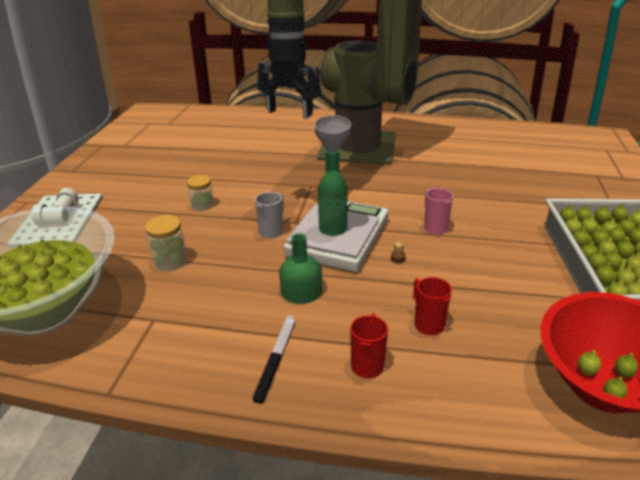

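View pics/fin_side.png

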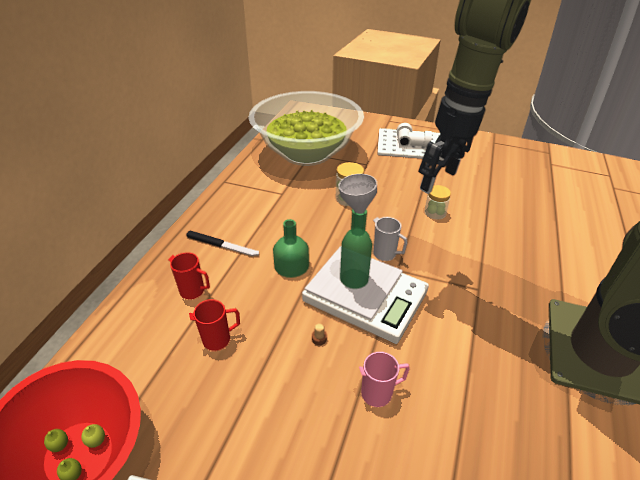

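View pics/fin_wrist.png

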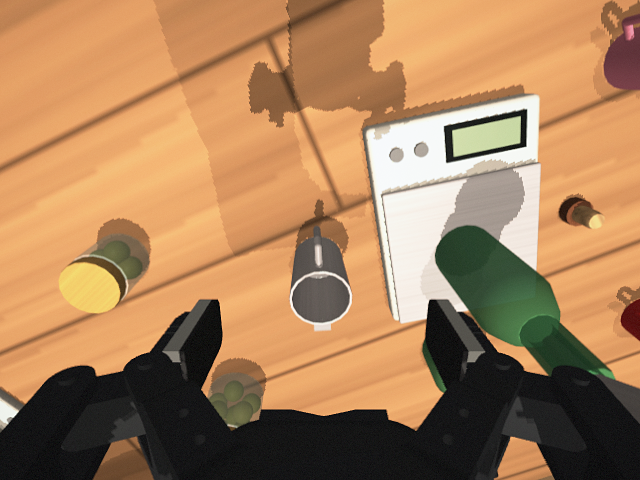

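Run:
```python
from h import *
P=np.array([.5045,.0133]);t=-.2028
W=lambda a,b:P+np.array([np.cos(t)*a-np.sin(t)*b,np.sin(t)*a+np.cos(t)*b])
for n,(x0,y0,w,h) in (("scene",(225,110,200,200)),("side",(260,160,175,200))):
    d=r.get_image(n); im=np.ascontiguousarray(d["pixels"][:,:,::-1]); 
    for prof,c,z0 in ((JUG,W(0,-.148),0),(SQ,W(.16,0),0),(STOP,W(0,.135),0),(TALL,W(0,0),.045)):
        for z,ra in prof: circ(im,d,c,z0+z,ra,(0,0,255))
    cv2.imwrite(f"pics/v1_{n}.png",cv2.resize(im[y0:y0+h,x0:x0+w],None,fx=3,fy=3,interpolation=cv2.INTER_CUBIC)[:600])
```

```text
(no output)
```

View pics/v1_scene.png

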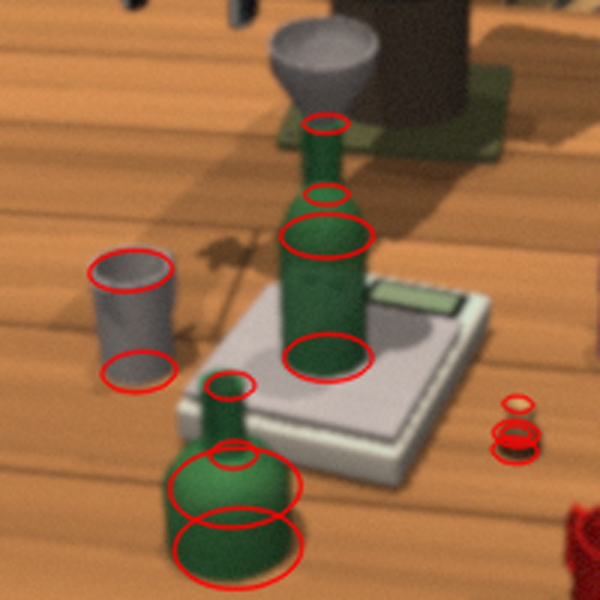

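View pics/v1_side.png

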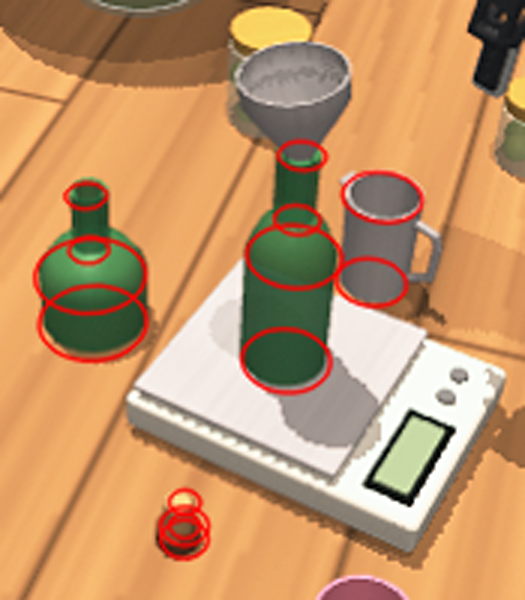

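Run:
```python
from cell import r
print(r.get_state()["time"]); print(r.finish_job())
```

```text
49.2833
the job is handed in; nothing more can be done
None
```

I handed the job in at 49.3 s of the 134 s allowed, with every part in place and standing upright. The order was short bottle, stopper, tall bottle, funnel, jug.

These are the last checks, from fixed-camera views with the target outlines drawn over them:

- **Tall bottle:** it stands on the platform, about 2 mm from the middle. The funnel is seated in its mouth and was still there in the final pictures.
- **Stopper:** it stands cork up to the left of the scale, within about 3 mm of its target spot.
- **Jug:** it stands to the right of the scale, within about 3 mm of its target spot, with the handle running along the housing side.
- **Short bottle:** it stands behind the scale with a gap of about 38 mm, but roughly 5–6 mm to the right of the middle line. I left it, because re-gripping it would have brought the arm close to the tall bottle and funnel.
- **Jars and everything else:** the jars stand where they were, nothing fell or tipped over, and the gripper was clear of everything at hand-in.

- **Camera disagreement:** one automatic silhouette fit disagreed between the cameras by up to about 13 mm. For the positions above I used the mouth and outline measurements, which agreed to 3–4 mm.
- **Tool tilt:** the tool slowly tilted while carrying, by up to about 6°. I mostly squared it again by pressing lightly on the bench and the platform; the highest force I read was about 34 N.

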